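Load the enamel drying oven and set its selector

ROBOT

A 7-joint arm with a two-finger parallel gripper is mounted at the origin on the work surface. World frame = base frame: x ahead of the robot, y to its left, z up, the work surface at z = 0. Lengths are in m, angles in rad, forces in N, time in s.
With the tool pointing down it reaches from about 0.425 to 0.925 m from the base axis. Payload 6.8 kg.
Tool frame: the origin (TCP) lies between the finger pads; the fingertips stand r.tip_reach ahead of it and the grasp point (between the pads) lies 11 mm behind it (r.tip_reach is the distance from the TCP to the fingertips, in m); z points along the fingers, y is the direction in which the jaws open and shut (so a half turn about z gives the same grasp; the last joint's range is limited). The gripper opens to 85 mm and grips with 20 to 120 N. Pads are 22 mm wide; open, the fingers measure 114 mm over their backs; the gripper's body (76 mm by 85 mm) begins 54 mm behind the grasp point. The pads swing forward as they close: fully open they stand 13 mm farther back than shut.
Start: joints at [-1.345, 0.477, 0.022, 1.555, -0.011, 1.109, -0.083], TCP at [0.221, 0.638, 0.239] pointing down, gripper open.
Joint ranges: [-2.96, 2.96], [-0.34, 2.1], [-1.41, 1.46], [0.24, 2.44], [-1.37, 4.51], [0.17, 1.92], [-2.96, 2.96]. Speed limits (rad/s): [2.39, 2.39, 3.14, 3.14, 3.14, 3.14, 3.14].

INTERFACE

Orientations are given as a rotation vector (axis times angle).
In Python, from bench import r, eyes, spotter gives the robot as it stands.
- The arm moves only by the tool carry_out, never from a script. Its argument "series" is text: rows parted by semicolons, each of 5 numbers parted by spaces: the shift along the tool's x, y, z in cm, then the turn about the tool's z in rad, then the opening, from 0 (shut) to 1 (fully open). In form: x y z yaw gripper; .... A call has 1 to 8 rows; each row shifts and turns the commanded pose from where the row before left it, along the tool's axes as they then stand; what a row does not reach is not made up. A row lasts 1/8 s, in which the tool goes at most 62.5 mm and 10.7 degrees, less where a joint would pass 70% of its speed; a pose out of reach is approached as far as the arm can. A call with a gripper value outside its range is refused whole. The fingers move at their own pace and stop on an object; "grip_force" is the grip in N (left out, the last holds). Time passes only in rows, so rows that do not move let the fingers close. It gives the time, the measured TCP pose, the force and the opening at its end, in the units of the state.
- r.get_obs(): the state, without advancing time (a new reading comes with each control period).
- eyes.grab_frame(name): name is "side" or "top"; returns a dict with "color" (384x512x3 uint8, blue, green, red), "intrinsics" (3x3 intrinsics, pixels), "D" ([k1, k2, p1, p2, k3] as OpenCV has them; the pictures are not rectified), "R" (3x3) and "t" (3): a world point X has camera coordinates R X + t. Camera axes: x right, y down, z forward; pixel columns grow to the right and rows downward; lengths in m; the calibration is good to about 2 mm. A picture is of the moment at which its call begins. There is no depth.
- r.hand_in(): hands the job in, once; it reports no verdict.
Trained networks look in a picture, given as the dict that the camera call returned (one of the last four; its "shot" number tells which), for a name from the list of things; names that differ only in an ending like _2 or _b are one class to them, and where a whole thing is asked for, a point or a joint stands for the part that bears it (a point fixed in the world has none). Each returns a list of dicts, best first, with "confidence" (0 to 1); they miss things now and then, are a little off and sometimes report something else, mostly with a low value. They report only what shows in the picture. A call takes as long as a camera call. They do not tell look-alikes from the thing itself.
- spotter.search_frame(picture, query): "uv" ([column, row] in pixels, amid what is visible of it).
- spotter.trace(picture, query): "pixels" (384x512 bool, what is visible of it) and "uv" ([column, row] in pixels, amid what is visible of it).
- spotter.mark_of(picture, query): "uv" ([column, row] in pixels: a listed point, or the origin of a listed thing).
The state is a dict: "clock": time; "joints": joint angles; "qvel": joint speeds; "tau": joint torques, N m; "tcp_pos": TCP position; "orientation": TCP orientation; "contact_force": force on the tool from outside, world axes, zero at the start; "moment": the same for the moment, N m; "grip_width": finger opening in m.
Only numpy, scipy, OpenCV 4.12 (cv2) and the standard library are available. Lean on these libraries where they do the work, as an engineer would, in place of code of your own. Each camera call takes 0.05 s, during which the arm holds its last target.

TASK

Dry the freshly enamelled jars: first stand the green tumbler, which is in the way of the drying oven's drawer, upright in the middle of the cork mat, then pull the drawer open and stand every jar from the wooden board upright on the drawer's floor. Push the drawer fully shut, and only then turn the selector knob on the oven's roof so that its white pointer clicks in at the red mark. Leave the blue bowl, the white dish and the brush where they are, and do not tip the tumbler over.

Things in the scene. Friction and masses are not known exactly. Their poses are not given: they have to be found in the camera images.
- oven: low grey drying oven, fixed, 220 mm deep (x) by 300 mm wide (y) by 130 mm high, roof flat at 130 mm, one steel-fronted drawer facing the robot. Origin at the centre of its underside; its own -x is the front, drawers slide to -x. The fixed housing ends 95 mm before the origin (x = -0.095), the 15 mm drawer front lies before that
- oven_drawer0 (a joint): drawer travel in m: 0 fully shut, grows as it is pulled out towards the oven's -x, stop at 0.150; slides with about 1 N of friction and stays where it is left. It starts ajar by 0 to 25 mm
- oven_drawer0_handle (a point): middle of the drawer's steel bar handle, a horizontal bar 120 mm long along the oven's y, 11 mm thick, its centre 35 mm before the drawer front (so 29 mm free behind it), about 92 mm above the table; it moves with the drawer. It can be pinched from above with one finger behind the bar
- drawer_floor (a point): centre of the drawer's inner floor, 22 mm above the table, moving with the drawer, axes as the oven's. Inside the drawer is 175 mm (x) by 258 mm (y), side walls 6 mm thick and 92 mm high, front 103 mm high; the inside of the front wall is at x = -0.0875. The oven's roof covers what has not been pulled out; beneath it there is 96 mm above the drawer floor
- knob_grip (a point): on the selector knob's vertical axis, 33 mm above the knob's underside (about 169 mm above the table), the height at which to grip it. The knob is a black disc of 62 mm across with a raised grip bar 60 mm long, 14 mm thick, its top 42 mm above the knob's underside, along this point's x axis; the pointer end is its -x end
- pointer (a point): upper end of the white pointer line on the knob's bar, 30 mm from the axis
- selector (a joint): selector angle in rad, growing clockwise seen from above; sprung detents at 0 (black mark), 0.65 (yellow), 1.30 (red, the one wanted) and 1.95 (blue); it snaps into the nearest detent when let go; stops at -0.1 and 2.05; takes about 0.1 N m. It starts within 0.1 rad of the black or the yellow mark
- red_mark (a point): the broad red mark on the white dial disc (104 mm across, 6 mm high) under the knob, 42 mm from the knob's axis
- board: wooden board on the table, 250 x 220 x 4 mm, fixed, on which the jars start; origin at the centre of its underside
- mat: round cork mat on the table, 150 mm across, 4 mm thick, fixed; origin at the centre of its underside
- tumbler: empty green plastic tumbler, open at the top, 90 mm high, 62 mm across at the rim and a little narrower below, about 120 g; origin at the centre of its underside, z up. Starts upright before the drawer
- jar0: small lidded enamel jar, red with a yellow band (absent in some starts: then None): round body 51 mm across and 46 mm high, then a brass knob 22 mm across from 50 mm up to the top at 82 mm, to be gripped there; about 150 g. Origin at the centre of its underside, z up its axis
- jar1: small lidded enamel jar, blue with a white band (absent in some starts: then None): round body 51 mm across and 46 mm high, then a brass knob 22 mm across from 50 mm up to the top at 82 mm, to be gripped there; about 150 g. Origin at the centre of its underside, z up its axis
- jar2: small lidded enamel jar, green with a brass band (absent in some starts: then None): round body 51 mm across and 46 mm high, then a brass knob 22 mm across from 50 mm up to the top at 82 mm, to be gripped there; about 150 g. Origin at the centre of its underside, z up its axis
- jar3: small lidded enamel jar, yellow with a red band (absent in some starts: then None): round body 51 mm across and 46 mm high, then a brass knob 22 mm across from 50 mm up to the top at 82 mm, to be gripped there; about 150 g. Origin at the centre of its underside, z up its axis
- bowl: blue bowl, 84 mm across, 40 mm high, on the oven's roof; leave it alone. Origin at the centre of its underside
- dish: white dish, 100 mm across, 18 mm high, on the table to the left of the oven; leave it alone. Origin at the centre of its underside
- brush: red-handled brush, 180 mm long, 20 mm thick, lying on the table near the robot; leave it alone. Origin at the middle of its underside
Things that resemble listed ones, but are neither listed nor needed, are in the scene too. Of the things that look like the jar0, the largest one is meant.

How it is judged:
By the outcome, as a careful person would: the job done as asked, in the order asked, and still so for the second after the job is handed in, with the robot touching nothing.
Of jar0, jar1, jar2, jar3 only 2 to 4 are there at a start; the rules pass over those that are not, and their reading is None.
At some moment in a run one of jar0, jar1, jar2, jar3 may be knocked a few centimetres aside while the robot is not near it.
It also fails if it takes over 210 s, if anything falls off the work surface, if the arm or the gripper's body presses on something with over 40 N, if the wrist force passes 120 N, or if a joint passes its speed limit or range.

## Working session

There is one attempt and no reset: what is moved stays moved. The work goes in short steps, Python scripts to look and compute and a tool call to move; the robot and the scene stay as the last step left them, time stands still between calls to the robot, and variables do not carry over. Pictures are saved under pics/ and viewed, and the job is handed in when it is done.

Besides the shell and the picture viewer there is one more tool, called after "Emit:" as name(argument=value, ...) on one line, values as JSON. carry_out: Moves the arm, as the interface text tells. Its arguments: {"type":"object","properties":{"series":{"type":"string"},"grip_force":{"type":"number"}},"required":["series"]}

```bash
ls; mkdir -p pics; cat > h.py <<'E'
from bench import r, eyes, spotter
import numpy as np, cv2
def grab(n,save=None):
    f=eyes.grab_frame(n)
    if save: cv2.imwrite('pics/'+save+'.png',cv2.resize(f['color'],(800,600),interpolation=cv2.INTER_CUBIC))
    return f
def ray(f,uv):
    p=cv2.undistortPoints(np.array([[uv]],float),np.array(f['intrinsics'],float),np.array(f['D'],float))[0,0]
    R=np.array(f['R']);t=np.array(f['t']).ravel()
    return -R.T@t, R.T@np.array([p[0],p[1],1.])
def atz(f,uv,z):
    c,d=ray(f,uv); return c+d*(z-c[2])/d[2]
def proj(f,X):
    R=np.array(f['R']);rv=cv2.Rodrigues(R)[0]
    return cv2.projectPoints(np.array(X,float).reshape(-1,1,3),rv,np.array(f['t'],float),np.array(f['intrinsics'],float),np.array(f['D'],float))[0][:,0]
def tri(fs,uvs):
    A=np.zeros((3,3));b=np.zeros(3)
    for f,uv in zip(fs,uvs):
        c,d=ray(f,uv);d=d/np.linalg.norm(d);P=np.eye(3)-np.outer(d,d);A+=P;b+=P@c
    return np.linalg.solve(A,b)
def st():
    o=r.get_obs();print({k:np.round(v,4).tolist() for k,v in o.items() if k in('clock','tcp_pos','orientation','contact_force','grip_width','joints')})
    return o
E
python3 - <<'E'
from h import *
st();print(r.tip_reach)
T=grab('top','t0');S=grab('side','s0')
for f in(T,S):
    print('cam',np.round(ray(f,(256,192))[0],3))
    for q in ['oven','oven_drawer0_handle','drawer_floor','knob_grip','pointer','red_mark','board','mat','tumbler','jar0','jar1','jar2','jar3','bowl','dish','brush']:
        print(q,[(np.round(m['uv'],1).tolist(),round(float(m['confidence']),2)) for m in spotter.mark_of(f,q)][:5])
E
```

```text
pics
{'clock': 0.0, 'joints': [-1.3451, 0.4778, 0.0223, 1.5564, -0.0115, 1.1093, -0.0831], 'tcp_pos': [0.221, 0.6372, 0.2384], 'orientation': [-0.5218, -3.0978, 0.0028], 'contact_force': [-0.6738, 0.081, 0.7415], 'grip_width': 0.0852}
0.008
cam [0.246 0.055 1.659]
oven [([271.6, 145.4], 0.88)]
oven_drawer0_handle [([269.7, 177.7], 0.83), ([179.1, 210.2], 0.49)]
drawer_floor []
knob_grip [([277.7, 145.1], 0.52)]
pointer [([275.5, 149.2], 0.71)]
red_mark [([263.5, 144.4], 0.89)]
board [([178.2, 209.7], 0.58)]
mat [([364.7, 222.2], 0.66)]
tumbler [([251.2, 201.1], 0.74)]
jar0 [([164.9, 222.8], 0.72), ([188.6, 193.4], 0.57), ([126.1, 212.5], 0.57), ([167.7, 263.3], 0.5), ([277.0, 142.2], 0.24)]
jar1 [([164.9, 222.8], 0.72), ([188.6, 193.4], 0.57), ([126.1, 212.5], 0.57), ([167.7, 263.3], 0.5), ([277.0, 142.2], 0.24)]
jar2 [([164.9, 222.8], 0.72), ([188.6, 193.4], 0.57), ([126.1, 212.5], 0.57), ([167.7, 263.3], 0.5), ([277.0, 142.2], 0.24)]
jar3 [([164.9, 222.8], 0.72), ([188.6, 193.4], 0.57), ([126.1, 212.5], 0.57), ([167.7, 263.3], 0.5), ([277.0, 142.2], 0.24)]
bowl [([243.4, 116.5], 0.
[... 342 characters left out ...]
 [([284.2, 170.3], 0.76)]
tumbler [([269.9, 229.6], 0.6)]
jar0 [([250.0, 285.3], 0.94), ([297.5, 308.9], 0.78), ([274.4, 361.2], 0.77), ([168.6, 193.8], 0.66), ([355.8, 313.1], 0.65)]
jar1 [([250.0, 285.3], 0.94), ([297.5, 308.9], 0.78), ([274.4, 361.2], 0.77), ([168.6, 193.8], 0.66), ([355.8, 313.1], 0.65)]
jar2 [([250.0, 285.3], 0.94), ([297.5, 308.9], 0.78), ([274.4, 361.2], 0.77), ([168.6, 193.8], 0.66), ([355.8, 313.1], 0.65)]
jar3 [([250.0, 285.3], 0.94), ([297.5, 308.9], 0.78), ([274.4, 361.2], 0.77), ([168.6, 193.8], 0.66), ([355.8, 313.1], 0.65)]
bowl [([171.8, 197.2], 0.68), ([249.9, 281.9], 0.62)]
dish [([167.0, 275.0], 0.81), ([248.5, 282.4], 0.62)]
brush [([320.5, 230.7], 0.68)]
```

View pics/t0.png

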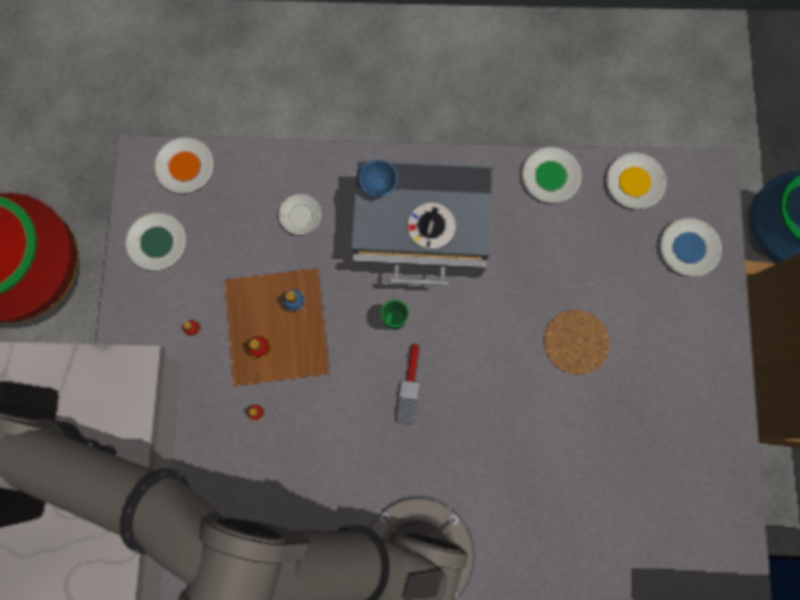

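View pics/s0.png

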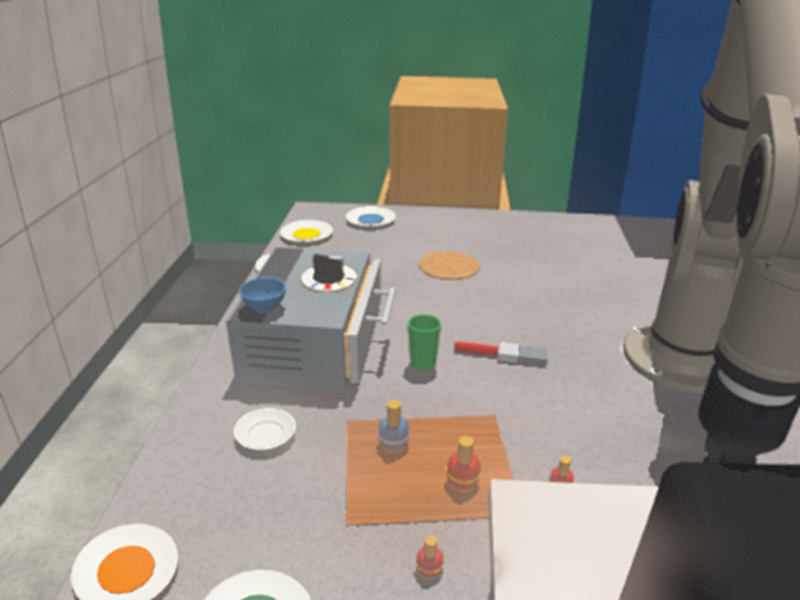

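The oven is ahead with the knob near the top-image centre (432,225 in the 800 px view). The tumbler is at (395,313), the mat at (577,342), and the board holds a blue jar (292,299) and a large red jar (258,346). Two small red look-alikes are off the board.

```bash
python3 - <<'E'
from h import *
T=grab('top');S=grab('side')
def masks(f,q):
    return [(m['uv'],m['confidence'],m['pixels']) for m in spotter.trace(f,q)]
for q in['tumbler','jar0','mat']:
  for n,f in(('T',T),('S',S)):
    for uv,c,p in masks(f,q)[:6]:
        ys,xs=np.nonzero(p); print(q,n,np.round(uv,1),round(c,2),len(xs),xs.min(),xs.max(),ys.min(),ys.max())
mk={n:{q:spotter.mark_of(f,q) for q in['tumbler','mat','knob_grip','oven_drawer0_handle','pointer','red_mark','bowl','dish']} for n,f in(('T',T),('S',S))}
for q,z in[('tumbler',0),('mat',0),('knob_grip',.169),('pointer',.178),('oven_drawer0_handle',.092),('red_mark',.136),('bowl',.13),('dish',0)]:
    for n,f in(('T',T),('S',S)):
        for m in mk[n][q][:2]: print(q,n,round(m['confidence'],2),np.round(atz(f,m['uv'],z),3))
c=T['color'][85:245,120:400];cv2.imwrite('pics/t1.png',cv2.resize(c,None,fx=2.85,fy=2.85,interpolation=cv2.INTER_CUBIC))
c=S['color'][150:310,120:310];cv2.imwrite('pics/s1.png',cv2.resize(c,None,fx=3.7,fy=3.7,interpolation=cv2.INTER_CUBIC))
E
```

```text
tumbler T [251.2 200.4] 0.79 260 244 260 192 210
tumbler S [271.7 215.3] 0.85 661 260 281 201 236
tumbler S [232.7 202.7] 0.42 1202 221 251 166 244
tumbler S [169.1 274.1] 0.33 752 151 188 261 287
jar0 T [189.1 193.6] 0.71 170 181 195 185 198
jar0 S [297.3 299.8] 0.92 534 286 307 280 313
jar0 S [251.7 276.2] 0.83 419 242 261 257 288
jar0 S [273.4 358.4] 0.6 356 266 283 343 369
jar0 S [361.5 303.7] 0.52 165 352 366 293 309
jar0 S [210.3 170.9] 0.5 312 200 219 162 180
mat T [365.1 219.3] 0.92 1319 349 389 198 239
mat T [274.5 141.8] 0.37 700 261 290 130 158
mat S [287.1 170.8] 0.81 578 268 306 161 178
tumbler T 0.68 [0.481 0.342 0.   ]
tumbler T 0.67 [0.51  0.069 0.   ]
tumbler S 0.77 [0.513 0.053 0.   ]
tumbler S 0.42 [ 0.776 -0.356  0.   ]
mat T 0.96 [ 0.464 -0.345  0.   ]
mat S 0.86 [ 0.479 -0.346  0.   ]
knob_grip T 0.78 [ 0.692 -0.017  0.169]
knob_grip T 0.2 [0.678 0.017 0.169]
knob_grip S 0.85 [0.695 0.002 0.169]
pointer T 0.63 [ 0.671 -0.011  0.178]
pointer S 0.8 [ 0.675 -0.028  0.178]
oven_drawer0_handle T 0.9 [0.586 0.01  0.092]
oven_drawer0_handle S 0.78 [ 0.598 -0.006  0.092]
red_mark T 0.85 [0.705 0.027 0.136]
red_mark S 0.72 [0.692 0.043 0.136]
bowl T 0.9 [0.79  0.108 0.13 ]
bowl S 0.65 [0.792 0.112 0.13 ]
bowl S 0.53 [0.535 0.431 0.13 ]
dish T 0.72 [0.734 0.018 0.   ]
dish T 0.6 [0.742 0.297 0.   ]
dish S 0.57 [0.755 0.285 0.   ]
```

View pics/t1.png

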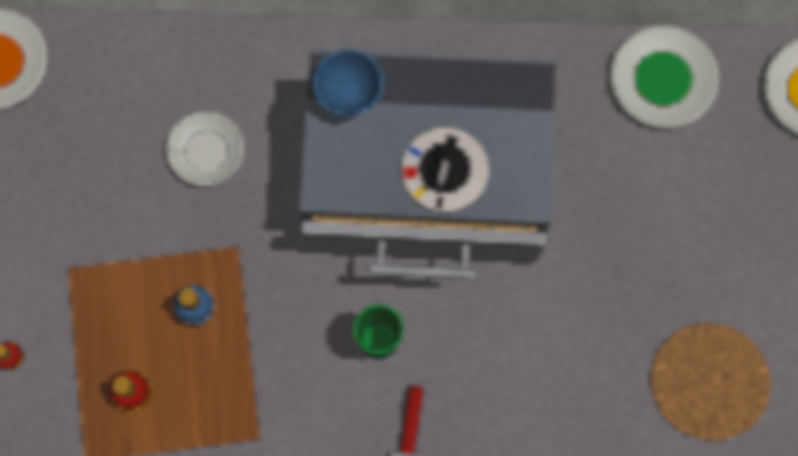

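View pics/s1.png

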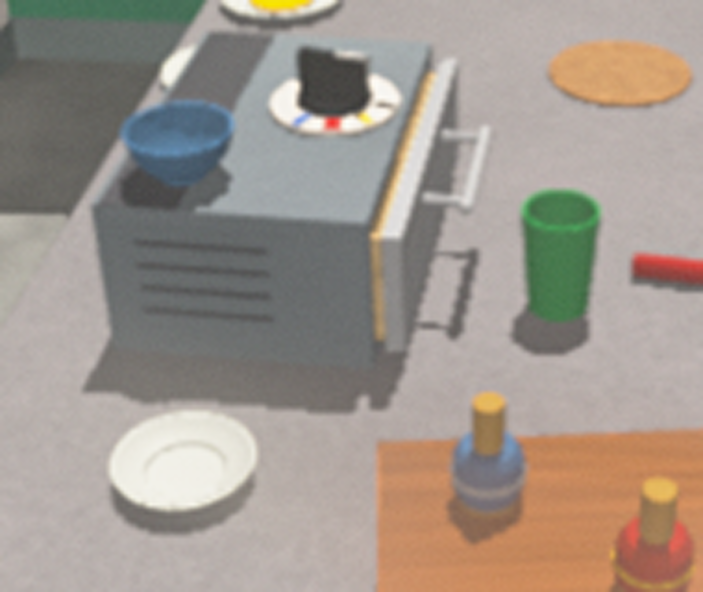

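```bash
python3 - <<'E'
from h import *
T=grab('top');S=grab('side')
g=lambda u,v:(120-.5+ (u+.5)/2.85,85-.5+(v+.5)/2.85)
s=lambda u,v:(120-.5+(u+.5)/3.7,150-.5+(v+.5)/3.7)
def p(n,f,uv,z): print(n,np.round(atz(f,uv,z),4))
for n,uv,z in[('fl',(303,213),.13),('fr',(550,223),.13),('bl',(312,53),.13),('br',(555,62),.13),('dial',(446,169),.006+.13),('knobtop',(445,172),.172),('ptr_in',(448,161),.178),('ptr_out',(442,184),.178),('redmark',(410,173),.136),('tumrim',(378,330),.09),('mat',(711,381),.004),('jblue',(188,298),.082),('jred',(122,385),.082),('hL',(373,268),.0975),('hR',(475,274),.0975),('drfl',(303,225),.103+.015),('drfr',(545,236),.118)]:
    p(n,T,g(*uv),z)
print('side')
for n,uv,z in[('fl',(372,221),.13),('bl',(97,206),.13),('fr',(432,42),.13),('dial',(334,104),.136),('red',(333,124),.136),('tumrim',(561,212),.09),('mat',(620,73),.004),('jblue',(489,402),.082),('jred',(659,487),.082),('hL',(470,205),.092),('hR',(488,130),.092)]:
    p(n,S,s(*uv),z)
print(tri([T,S],[g(445,172),s(334,75)]))
E
```

```text
fl [0.641  0.1588 0.13  ]
fr [ 0.6369 -0.1357  0.13  ]
bl [0.8429 0.1557 0.13  ]
br [ 0.8394 -0.1411  0.13  ]
dial [ 0.6985 -0.0105  0.136 ]
knobtop [ 0.6841 -0.0079  0.172 ]
ptr_in [ 0.6958 -0.0109  0.178 ]
ptr_out [ 0.6678 -0.0044  0.178 ]
redmark [0.6924 0.0324 0.136 ]
tumrim [0.5088 0.0656 0.09  ]
mat [ 0.4702 -0.3536  0.004 ]
jblue [0.5431 0.2974 0.082 ]
jred [0.4349 0.3701 0.082 ]
hL [0.5833 0.0737 0.0975]
hR [ 0.5793 -0.0496  0.0975]
drfl [0.6293 0.159  0.118 ]
drfr [ 0.6238 -0.1313  0.118 ]
side
fl [0.6427 0.1556 0.13  ]
bl [0.8458 0.1557 0.13  ]
fr [ 0.6387 -0.1434  0.13  ]
dial [ 0.7005 -0.0072  0.136 ]
red [0.6949 0.0263 0.136 ]
tumrim [0.5122 0.0655 0.09  ]
mat [ 0.4716 -0.3535  0.004 ]
jblue [0.546  0.2903 0.082 ]
jred [0.4363 0.3615 0.082 ]
hL [0.5825 0.0654 0.092 ]
hR [ 0.5804 -0.0562  0.092 ]
[ 0.69366688 -0.00805799  0.16029125]
```

The top and side views agree to within about 5 mm. The oven is nearly aligned with the world axes (yaw about -0.013), the drawer is about 9 mm ajar, and the knob sits near black. First I'll square the tool to the world axes and move towards the tumbler.

Emit:
carry_out(series="0 0 0 -0.167 1; 0 0 0 -0.167 1; -2.6 -5.2 0 0 1; -2.6 -5.2 0 0 1; -2.6 -5.2 0 0 1; -2.6 -5.2 0 0 1; -2.6 -5.2 0 0 1; -2.6 -5.2 0 0 1", grip_force=25)

```text
clock: 4.0
tcp_pos: [0.378, 0.3241, 0.2397]
orientation: [-0.0, 3.141, 0.001]
contact_force: [1.0, -0.0, -0.0]
grip_width: 0.0852
```

```bash
cat >> h.py <<'E'
from scipy.spatial.transform import Rotation as Ro
def need(x,y,z,yaw=None):
    """world target -> shift in tool axes (cm). yaw: world angle of tool y from +y"""
    o=st();R=Ro.from_rotvec(o['orientation']).as_matrix()
    d=R.T@(np.array([x,y,z])-o['tcp_pos'])*100
    yt=R[:,1];a=np.arctan2(-yt[0],yt[1])
    print('shift cm',np.round(d,2),'tool-y angle from +y (ccw)',round(a,4),'tilt',np.round(R[:2,2],4))
    if yaw is not None: print('yaw row total', round(-(yaw-a),4))
E
python3 -c "
from h import *
need(.510,.0655,.15,0)"
```

```text
{'clock': 4.0, 'joints': [-0.8837, 0.1835, 0.0562, 1.9738, -0.0123, 0.9836, 0.7494], 'tcp_pos': [0.378, 0.3241, 0.2397], 'orientation': [-0.0003, 3.1409, 0.0012], 'contact_force': [0.9618, -0.0283, -0.0473], 'grip_width': 0.0852}
shift cm [-13.19 -25.87   8.96] tool-y angle from +y (ccw) 0.0002 tilt [0.0007 0.0007]
yaw row total 0.0002
```

Emit:
carry_out(series="-2.64 -5.17 1.5 0 1; -2.64 -5.17 1.5 0 1; -2.64 -5.17 1.5 0 1; -2.64 -5.17 1.5 0 1; -2.64 -5.17 1.5 0 1; 0 0 0 0 1; 0 0 0 0 1")

```text
clock: 4.88
tcp_pos: [0.5092, 0.0677, 0.1643]
orientation: [-0.0, -3.141, -0.001]
contact_force: [0.1, 0.7, 0.4]
grip_width: 0.0857
```

```bash
python3 -c "
from h import *
need(.510,.0655,.056,0)
grab('side','s2');grab('top','t2')"
```

```text
{'clock': 4.875, 'joints': [-0.4431, 0.3074, 0.2276, 2.0237, -0.094, 0.8203, 1.4091], 'tcp_pos': [0.5092, 0.0677, 0.1643], 'orientation': [-0.0002, -3.1414, -0.0006], 'contact_force': [0.1094, 0.7399, 0.3722], 'grip_width': 0.0857}
shift cm [-0.08 -0.22 10.83] tool-y angle from +y (ccw) -0.0001 tilt [-0.0002  0.0004]
yaw row total -0.0001
```

View pics/s2.png

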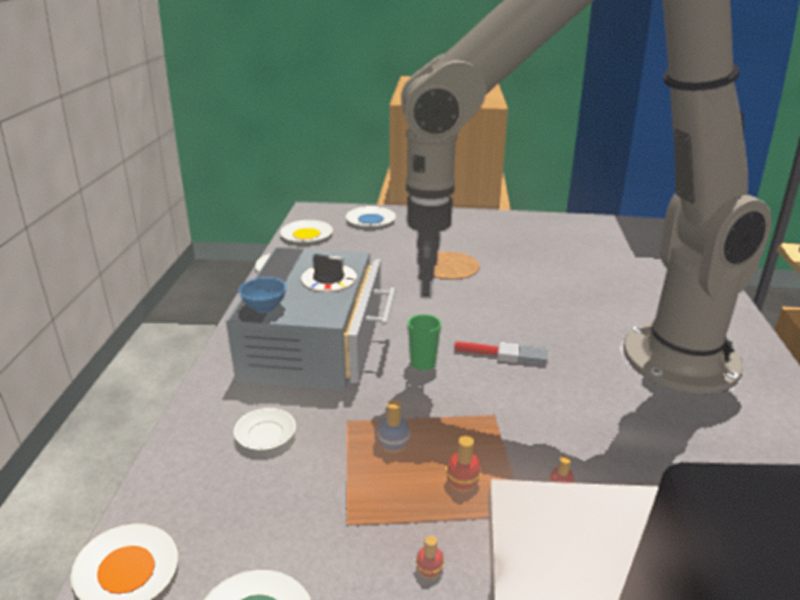

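The gripper at (427,290) hovers right above the tumbler (424,340), so I can lower onto it.

Emit:
carry_out(series="-0.1 -0.2 3 0 1; 0 0 3 0 1; 0 0 2.5 0 1; 0 0 2.2 0 1; 0 0 0 0 1; 0 0 0 0 0.5; 0 0 0 0 0.5; 0 0 0 0 0.5")

```text
clock: 5.98
tcp_pos: [0.5114, 0.0658, 0.0586]
orientation: [-0.001, 3.139, 0.002]
contact_force: [-0.6, 0.6, 7.3]
grip_width: 0.0599
```

Emit:
carry_out(series="0 0 0 0 0.4; 0 0 0 0 0.4; 0 0 -1 0 0.4; 0 0 -2 0 0.4; 0 0 -2 0 0.4; 0 0 -1 0 0.4; 0 0 0 0 0.4")

```text
clock: 6.85
tcp_pos: [0.5105, 0.0654, 0.118]
orientation: [-0.0, 3.14, 0.001]
contact_force: [-0.5, 0.1, -1.4]
grip_width: 0.0596
```

```bash
python3 -c "
from h import *
need(.471,-.3535,.11,0)
grab('side','s3')"
```

```text
{'clock': 6.85, 'joints': [-0.4261, 0.3789, 0.2169, 2.0567, -0.1218, 0.7163, 1.4388], 'tcp_pos': [0.5105, 0.0654, 0.118], 'orientation': [-0.0003, 3.1403, 0.0008], 'contact_force': [-0.5275, 0.1388, -1.4428], 'grip_width': 0.0596}
shift cm [  3.96 -41.89   0.77] tool-y angle from +y (ccw) 0.0002 tilt [0.0013 0.0005]
yaw row total 0.0002
```

View pics/s3.png

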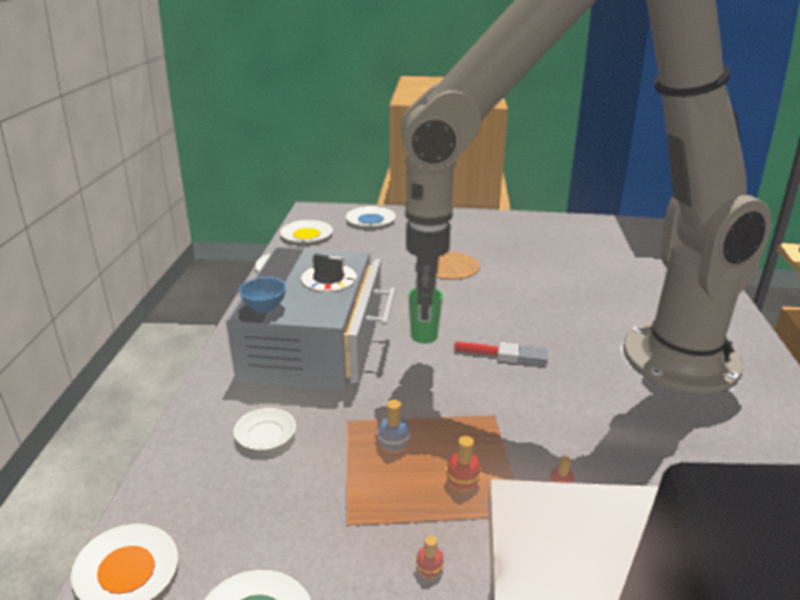

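The tumbler is lifted upright in the jaws at (425,315). Next I carry it to the mat at a moderate speed.

Emit:
carry_out(series="0.3 -3 0 0 0.4; 0.5 -5 0 0 0.4; 0.5 -5 0 0 0.4; 0.5 -5 0 0 0.4; 0.5 -5 0 0 0.4; 0.5 -5 0 0 0.4; 0.5 -5 0 0 0.4; 0.3 -4 0 0 0.4")

```text
clock: 7.9
tcp_pos: [0.473, -0.3067, 0.1163]
orientation: [-0.002, -3.14, -0.0]
contact_force: [0.5, 0.3, -1.0]
grip_width: 0.0598
```

Emit:
carry_out(series="0.3 -3 0 0 0.4; 0 -1.5 0 0 0.4; 0 0 0 0 0.4; 0 0 0 0 0.4")

```text
clock: 8.4
tcp_pos: [0.4717, -0.3478, 0.1168]
orientation: [0.003, -3.141, -0.002]
contact_force: [0.6, 0.6, -1.7]
grip_width: 0.06
```

```bash
python3 -c "
from h import *
need(.471,-.3535,.0645,0)
grab('top','t4')"
```

```text
{'clock': 8.4, 'joints': [0.308, 0.4887, 0.2895, 1.8932, -0.1916, 0.7876, 2.2741], 'tcp_pos': [0.4717, -0.3478, 0.1168], 'orientation': [0.0032, -3.141, -0.0023], 'contact_force': [0.5721, 0.5905, -1.6835], 'grip_width': 0.06}
shift cm [ 0.07 -0.58  5.23] tool-y angle from +y (ccw) 0.002 tilt [-0.0006  0.0015]
yaw row total 0.002
```

View pics/t4.png

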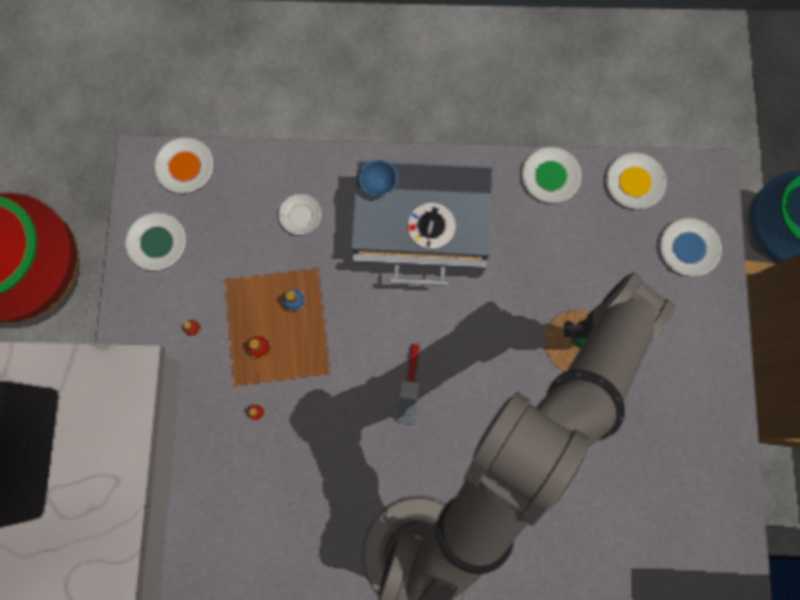

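The gripper is over the mat (577,342), so I'll lower and look at the contact force.

Emit:
carry_out(series="0 -0.6 2 0 0.4; 0 0 1.5 0 0.4; 0 0 0.7 0 0.4; 0 0 0.5 0 0.4; 0 0 0 0 0.4; 0 0 0 0 0.4")

```text
clock: 9.2
tcp_pos: [0.4716, -0.3558, 0.0707]
orientation: [-0.0, 3.141, -0.0]
contact_force: [0.7, -0.4, -1.4]
grip_width: 0.06
```

Emit:
carry_out(series="0 0 0.3 0 0.4; 0 0 0.2 0 0.4; 0 0 0.2 0 0.4; 0 0 0 0 0.4; 0 0 0 0 0.4")

```text
clock: 9.82
tcp_pos: [0.4713, -0.3557, 0.0633]
orientation: [-0.0, 3.142, -0.0]
contact_force: [0.4, -0.5, -2.0]
grip_width: 0.0602
```

Emit:
carry_out(series="0 0 0.1 0 0.4; 0 0 0.1 0 0.4; 0 0 0 0 0.4")

```text
clock: 10.2
tcp_pos: [0.4723, -0.3562, 0.0627]
orientation: [-0.0, 3.139, -0.001]
contact_force: [-0.8, 1.8, 8.8]
grip_width: 0.0597
```

Contact is made at 8.8 N, as expected. I release gradually and rise.

Emit:
carry_out(series="0 0 -0.1 0 0.75; 0 0 0 0 0.85; 0 0 0 0 1; 0 0 0 0 1; 0 0 -2 0 1; 0 0 -3 0 1; 0 0 -5 0 1; 0 0 -5 0 1")

```text
clock: 11.2
tcp_pos: [0.471, -0.3555, 0.2135]
orientation: [0.0, -3.141, -0.001]
contact_force: [0.6, 0.1, -0.3]
grip_width: 0.0856
```

Emit:
carry_out(series="0 5 0 0 0.35; 0 5.8 0 0.16 0.35; 0 5.8 0 0.16 0.35; 0 5.8 0 0.16 0.35; 0 5.8 0 0.16 0.35; 0 0 0 0 0.35")

```text
clock: 11.95
tcp_pos: [0.5273, -0.0785, 0.2121]
orientation: [0.975, 2.986, 0.003]
contact_force: [0.2, -0.1, 0.6]
grip_width: 0.0297
```

```bash
python3 -c "
from h import *
need(.582,.009,.16,0)
T=grab('top','t5');S=grab('side','s5')
for f in(T,S):
  for m in spotter.mark_of(f,'oven_drawer0_handle'): print(m['confidence'],atz(f,m['uv'],.092))
"
```

```text
{'clock': 11.95, 'joints': [-0.2433, 0.2794, 0.3312, 1.9418, -0.1136, 0.9373, 1.0828], 'tcp_pos': [0.5273, -0.0785, 0.2121], 'orientation': [0.9751, 2.9862, 0.0028], 'contact_force': [0.1836, -0.1321, 0.6125], 'grip_width': 0.0297}
shift cm [ 0.75 10.28  5.23] tool-y angle from +y (ccw) -0.6313 tilt [0.0007 0.0016]
yaw row total -0.6313
0.58 [0.59066051 0.01777736 0.092     ]
0.85 [ 0.59771101 -0.00084866  0.092     ]
0.51 [ 0.73664677 -0.14935933  0.092     ]
```

View pics/t5.png

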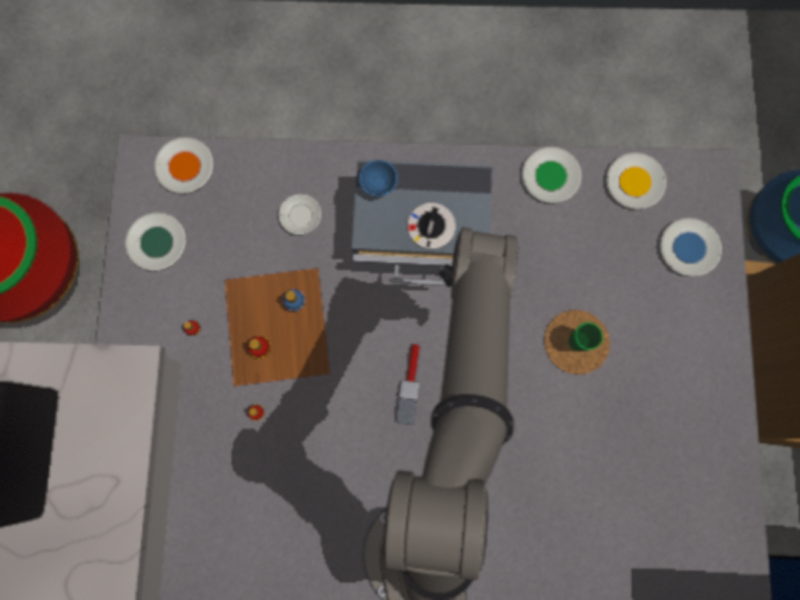

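View pics/s5.png

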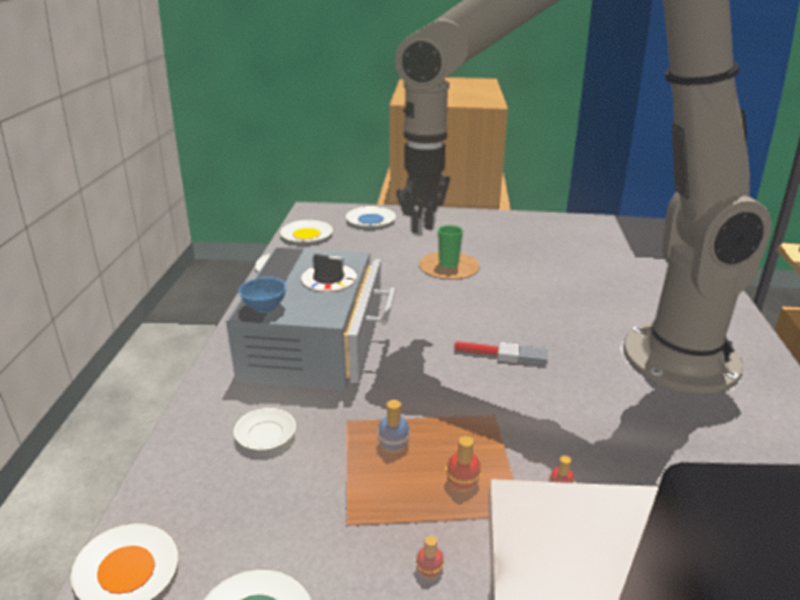

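The tumbler stands upright on the mat (588,337). Next I rotate the jaws to lie along x and go above the handle.

Emit:
carry_out(series="0 0 0 0.185 0.35; 0 0 0 0.185 0.35; 0 0 0 0.185 0.35; 0 0 0 0.185 0.35; 0 0 0 0.185 0.35; 4.4 2.7 2.5 0 0.35; 4.4 2.7 2.5 0 0.35; 0 0 0 0 0.35")

```text
clock: 13.15
tcp_pos: [0.5789, 0.0072, 0.1601]
orientation: [-2.206, -2.233, 0.003]
contact_force: [-1.3, -0.0, 0.1]
grip_width: 0.0296
```

```bash
python3 -c "
from h import *
need(.582,.009,.085,-1.584)
T=grab('top');S=grab('side')
c=T['color'][120:220,200:340];cv2.imwrite('pics/t6.png',cv2.resize(c,None,fx=5,fy=5,interpolation=cv2.INTER_CUBIC))
c=S['color'][120:260,180:330];cv2.imwrite('pics/s6.png',cv2.resize(c,None,fx=4,fy=4,interpolation=cv2.INTER_CUBIC))
"
```

```text
{'clock': 13.15, 'joints': [-0.4649, 0.4374, 0.4481, 1.8869, -0.2427, 0.8735, 0.1159], 'tcp_pos': [0.5789, 0.0072, 0.1601], 'orientation': [-2.2064, -2.2328, 0.0027], 'contact_force': [-1.2643, -0.023, 0.107], 'grip_width': 0.0296}
shift cm [0.17 0.34 7.51] tool-y angle from +y (ccw) -1.5589 tilt [-0.003   0.0006]
yaw row total 0.0251
```

View pics/s6.png

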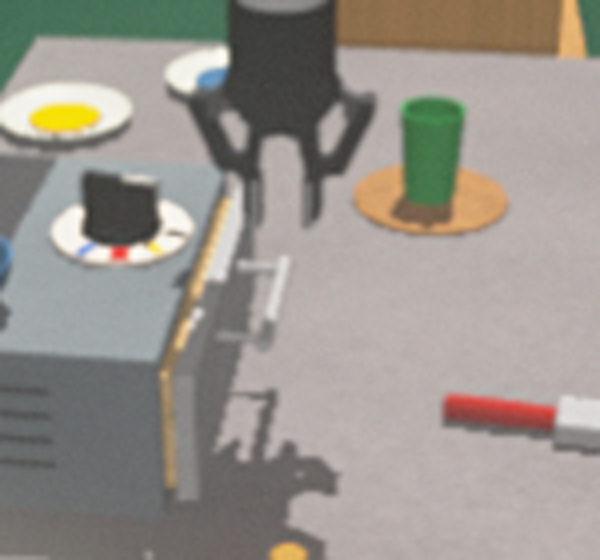

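View pics/t6.png

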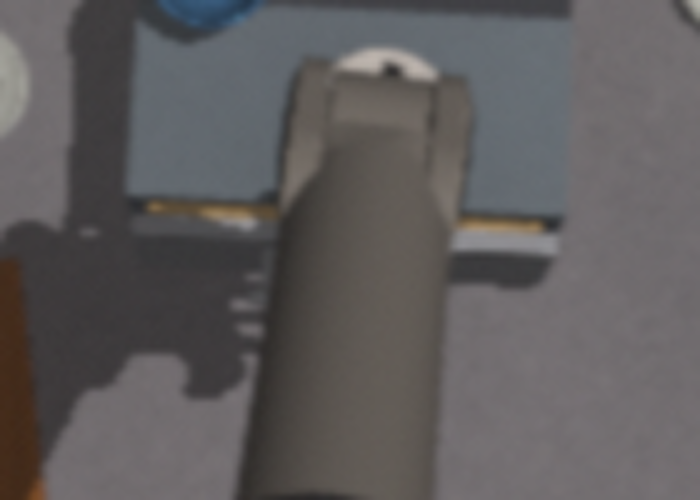

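The fingers straddle the bar. The bar runs (290,260)-(265,340) in the side crop and the tips are above it. I'll descend in small steps with a force check.

Emit:
carry_out(series="0.2 0 2 0.025 0.35; 0 0 2 0 0.35; 0 0 1.5 0 0.35; 0 0 0 0 0.35; 0 0 0 0 0.35")

```text
clock: 13.88
tcp_pos: [0.5792, 0.0055, 0.1081]
orientation: [2.242, 2.2, 0.001]
contact_force: [-0.6, -0.1, -0.0]
grip_width: 0.0296
```

```bash
python3 -c "
from h import *
need(.582,.009,.085,-1.584)
S=grab('side')
c=S['color'][120:260,180:330];cv2.imwrite('pics/s7.png',cv2.resize(c,None,fx=4,fy=4,interpolation=cv2.INTER_CUBIC))
"
```

```text
{'clock': 13.875, 'joints': [-0.4399, 0.5087, 0.4233, 1.9234, -0.2919, 0.7682, 0.1286], 'tcp_pos': [0.5792, 0.0055, 0.1081], 'orientation': [2.2418, 2.1997, 0.0012], 'contact_force': [-0.642, -0.1092, -0.0353], 'grip_width': 0.0296}
shift cm [0.36 0.27 2.31] tool-y angle from +y (ccw) -1.5897 tilt [ 0.0011 -0.    ]
yaw row total -0.0057
```

View pics/s7.png

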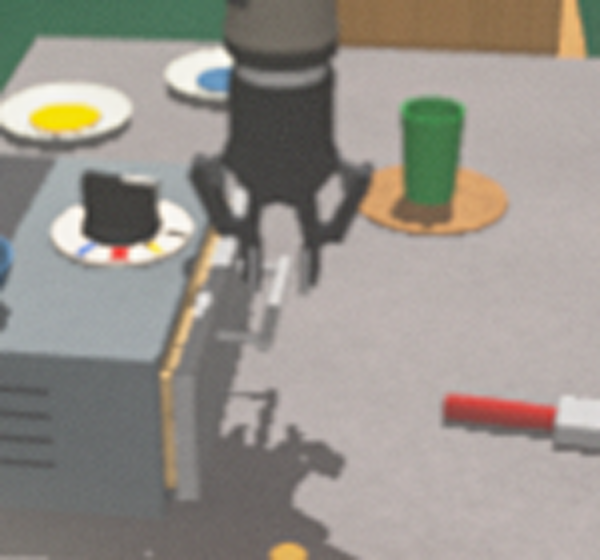

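The bar lies between the tips (255,290) and (312,290), so I go down another 2.2 cm.

Emit:
carry_out(series="0.2 0.1 1 0 0.35; 0 0 1 0 0.35; 0 0 0.2 0 0.35; 0 0 0 0 0.35")

```text
clock: 14.42
tcp_pos: [0.5796, 0.008, 0.0849]
orientation: [-2.241, -2.201, 0.001]
contact_force: [-0.1, -0.3, -0.1]
grip_width: 0.0301
```

Emit:
carry_out(series="0 0 0 0 0; 0 0 0 0 0; 0 0 0 0 0; 0 0 0 0 0", grip_force=40)

```text
clock: 14.92
tcp_pos: [0.5803, 0.008, 0.0856]
orientation: [2.241, 2.201, 0.001]
contact_force: [1.5, -0.6, 3.1]
grip_width: 0.0094
```

Emit:
carry_out(series="0 -1 0 0 0; 0 -2 0 0 0; 0 -2 0 0 0; 0 -2 0 0 0; 0 -2 0 0 0; 0 -2 0 0 0; 0 -1 0 0 0; 0 0 0 0 0")

```text
clock: 15.92
tcp_pos: [0.4584, 0.0109, 0.0856]
orientation: [-2.24, -2.201, 0.0]
contact_force: [-0.9, 1.9, 5.1]
grip_width: 0.0092
```

Emit:
carry_out(series="0 -0.7 0 0 0; 0 -0.6 0 0 0; 0 -0.5 0 0 0; 0 0 0 0 0; 0 0 0 0 0")

```text
clock: 16.55
tcp_pos: [0.4423, 0.0113, 0.0856]
orientation: [2.241, 2.202, 0.002]
contact_force: [3.2, 4.3, 5.8]
grip_width: 0.0095
```

```bash
python3 -c "
from h import *
st()
S=grab('side','s8')
"
```

```text
{'clock': 16.55, 'joints': [-0.5255, 0.3579, 0.4275, 2.2472, -0.2687, 0.5819, 0.0863], 'tcp_pos': [0.4423, 0.0113, 0.0856], 'orientation': [2.2406, 2.2019, 0.002], 'contact_force': [3.237, 4.3415, 5.8161], 'grip_width': 0.0095}
```

View pics/s8.png

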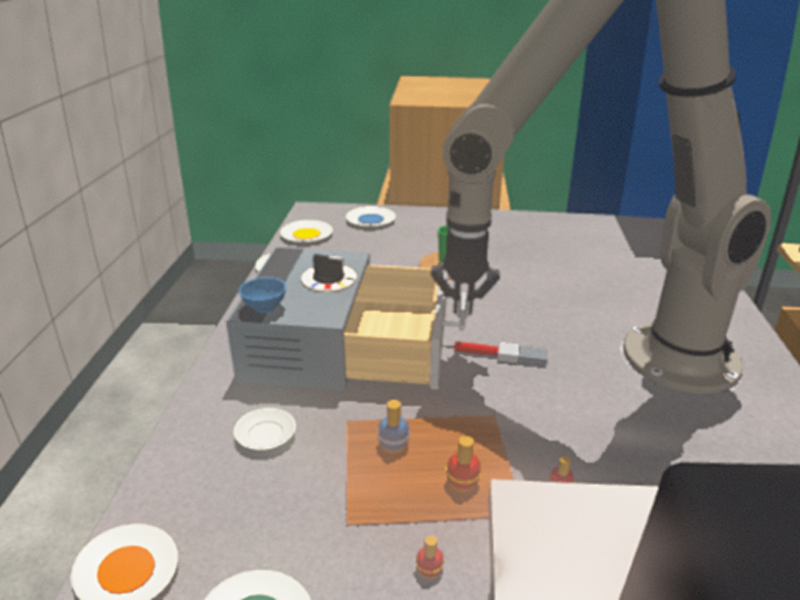

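The drawer is open and the handle is at about x=0.442. I release, rise and rotate the jaws back to lie along y.

Emit:
carry_out(series="0 0 0 0 0.35; 0 0 0 0 0.35; 0 0 0 0 0.35; 0 0 -2 0 0.35; 0 0 -4 0 0.35; 0 0 -4 -0.18 0.45; 0 0 -2 -0.18 0.45; 0 0 0 -0.18 0.45")

```text
clock: 17.6
tcp_pos: [0.4426, 0.0105, 0.2068]
orientation: [1.564, 2.722, 0.004]
contact_force: [-0.5, -0.8, 0.1]
grip_width: 0.0381
```

Emit:
carry_out(series="0 0 0 -0.18 0.45; 0 0 0 -0.18 0.45; 0 0 0 -0.18 0.45; 0 0 0 -0.18 0.45; 0 0 0 -0.18 0.45; 0 0 0 -0.15 0.45; 0 0 0 0 0.45")

```text
clock: 18.48
tcp_pos: [0.4414, 0.0103, 0.205]
orientation: [-0.001, -3.141, 0.0]
contact_force: [0.6, -0.3, 0.0]
grip_width: 0.0383
```

```bash
python3 -c "
from h import *
need(.5445,.294,.16,0)
T=grab('top','t9');S=grab('side')
for f in(T,S):
  for m in spotter.trace(f,'jar1'):
    ys,xs=np.nonzero(m['pixels']);print(np.round(m['uv'],1),round(m['confidence'],2),xs.min(),xs.max(),ys.min(),ys.max())
  for q in['oven_drawer0_handle','drawer_floor']:
   for m in spotter.mark_of(f,q)[:1]: print(q,round(m['confidence'],2),atz(f,m['uv'],.092 if 'han' in q else .022))
c=S['color'][150:340,130:340];cv2.imwrite('pics/s9.png',cv2.resize(c,None,fx=3.5,fy=3.5,interpolation=cv2.INTER_CUBIC))
"
```

```text
{'clock': 18.475, 'joints': [-0.4688, 0.1282, 0.3329, 2.1427, -0.0541, 0.8791, 1.4663], 'tcp_pos': [0.4414, 0.0103, 0.205], 'orientation': [-0.001, -3.1408, 0.0004], 'contact_force': [0.6045, -0.345, 0.0351], 'grip_width': 0.0383}
shift cm [-10.29  28.38   4.49] tool-y angle from +y (ccw) -0.0006 tilt [-0.0008 -0.0002]
yaw row total -0.0006
[166.3 261.5] 0.6 159 168 259 268
[124.6 210.3] 0.51 118 127 205 214
[164.6 219.9] 0.5 158 172 215 229
[187.2 192.2] 0.45 181 194 186 198
oven_drawer0_handle 0.91 [0.44185227 0.02024498 0.092     ]
drawer_floor 0.92 [0.57430716 0.01830672 0.022     ]
[251.5 275. ] 0.87 241 261 256 289
[274.7 355.7] 0.85 267 283 343 369
[359.6 302.5] 0.77 352 366 291 309
[295.6 300.6] 0.59 285 307 280 313
oven_drawer0_handle 0.94 [0.44861312 0.00694514 0.092     ]
drawer_floor 0.9 [0.5879161  0.02041929 0.022     ]
```

View pics/s9.png

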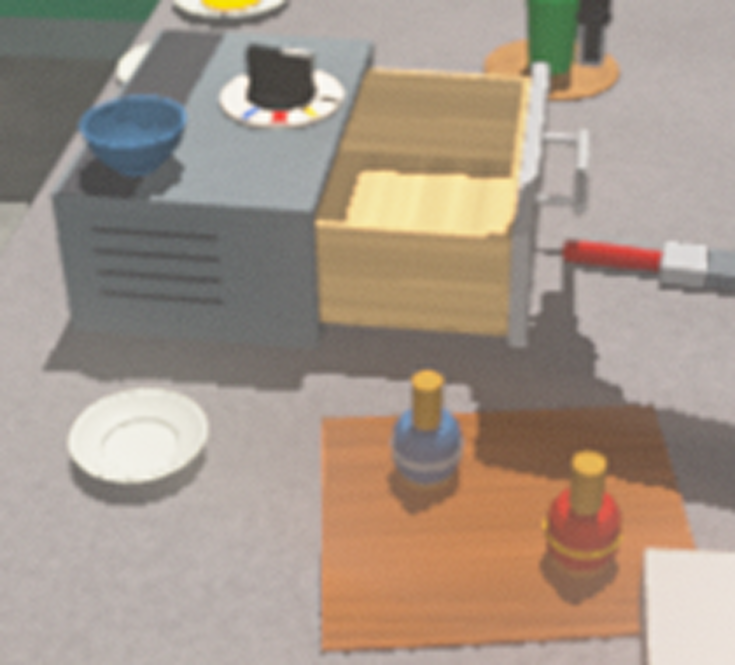

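View pics/t9.png

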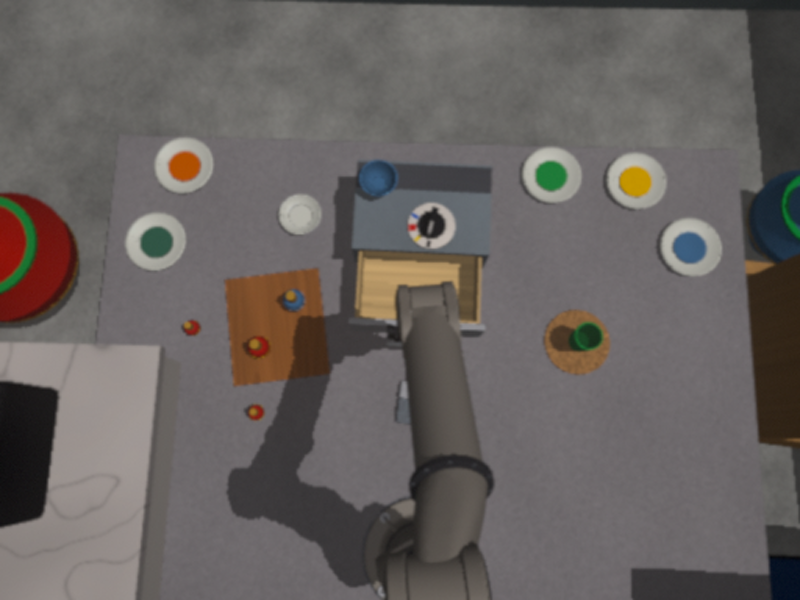

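The drawer is clearly open and empty, and the jars haven't moved. Moving to the blue jar.

Emit:
carry_out(series="-1 3 0 0 0.5; -1.9 5.1 0 0 0.5; -1.9 5.1 0.5 0 0.5; -1.9 5.1 1 0 0.5; -1.8 5.1 1 0 0.5; -1.8 5 1 0 0.5; 0 0 0 0 0.5; 0 0 0 0 0.5")

```text
clock: 19.88
tcp_pos: [0.5443, 0.2941, 0.1699]
orientation: [0.001, -3.141, 0.002]
contact_force: [-0.2, -0.4, 0.2]
grip_width: 0.0424
```

```bash
python3 -c "
from h import *
need(.5445,.294,.065,0)
T=grab('top','t10');S=grab('side')
c=S['color'][150:340,130:340];cv2.imwrite('pics/s10.png',cv2.resize(c,None,fx=3.5,fy=3.5,interpolation=cv2.INTER_CUBIC))
"
```

```text
{'clock': 19.875, 'joints': [-0.7483, 0.4609, 0.2025, 1.772, -0.1117, 0.9211, 1.0731], 'tcp_pos': [0.5443, 0.2941, 0.1699], 'orientation': [0.0014, -3.1409, 0.0019], 'contact_force': [-0.2498, -0.3501, 0.2361], 'grip_width': 0.0424}
shift cm [-2.000e-02  1.000e-02  1.049e+01] tool-y angle from +y (ccw) 0.0009 tilt [-0.0007 -0.0012]
yaw row total 0.0009
```

View pics/s10.png

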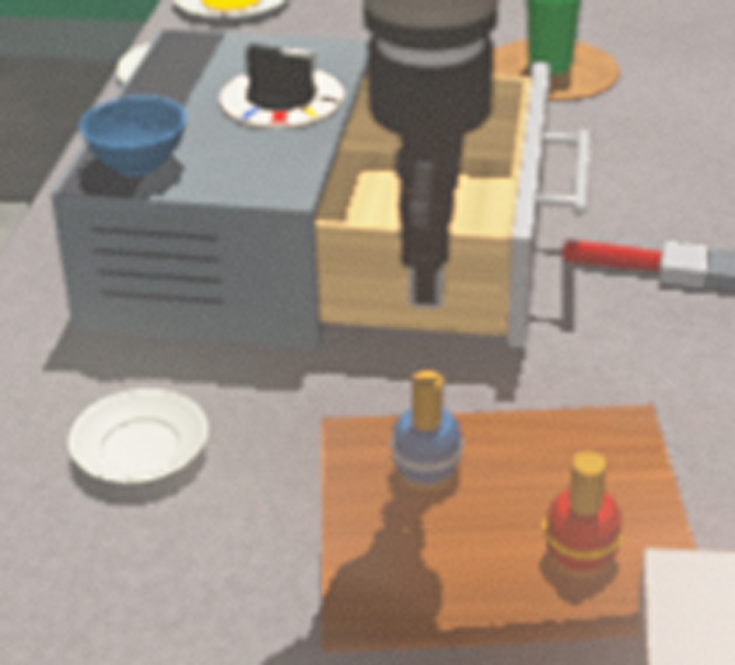

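The tip (425,300) is straight above the brass knob (428,378). Descending.

Emit:
carry_out(series="0 0 3 0 0.5; 0 0 3 0 0.5; 0 0 2.5 0 0.5; 0 0 1.5 0 0.5; 0 0 0.4 0 0.5; 0 0 0 0 0.5; 0 0 0 0 0.5")

```text
clock: 20.85
tcp_pos: [0.5452, 0.295, 0.0673]
orientation: [-0.002, 3.14, 0.002]
contact_force: [0.5, 0.3, -0.1]
grip_width: 0.0428
```

Emit:
carry_out(series="0 0 0 0 0; 0 0 0 0 0; 0 0 0 0 0; 0 0 0 0 0", grip_force=40)

```text
clock: 21.35
tcp_pos: [0.5449, 0.2951, 0.0668]
orientation: [-0.002, 3.141, 0.001]
contact_force: [-0.2, 1.1, 5.2]
grip_width: 0.0205
```

Emit:
carry_out(series="0 0 -0.5 0 0; 0 0 -2 0 0; 0 0 -4 0 0; 0 0 -4 0 0; 0 0 -3 0 0; 0 0 0 0 0")

```text
clock: 22.1
tcp_pos: [0.546, 0.2954, 0.2049]
orientation: [-0.001, 3.137, 0.005]
contact_force: [-0.0, 0.1, -1.6]
grip_width: 0.0211
```

```bash
python3 -c "
from h import *
need(.558,.06,.20,0)
S=grab('side')
c=S['color'][100:340,130:340];cv2.imwrite('pics/s11.png',cv2.resize(c,None,fx=2.5,fy=2.5,interpolation=cv2.INTER_CUBIC))
"
```

```text
{'clock': 22.1, 'joints': [-0.7562, 0.4222, 0.212, 1.7424, -0.1042, 0.9819, 1.0669], 'tcp_pos': [0.546, 0.2954, 0.2049], 'orientation': [-0.0013, 3.1367, 0.0054], 'contact_force': [-0.0161, 0.0685, -1.5635], 'grip_width': 0.0211}
shift cm [ -1.17 -23.54   0.41] tool-y angle from +y (ccw) 0.0008 tilt [0.0049 0.0034]
yaw row total 0.0008
```

View pics/s11.png

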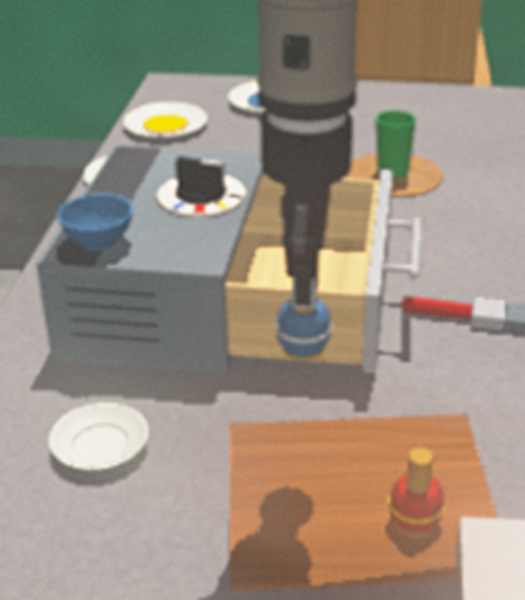

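The blue jar is held upright at (305,325). I carry it over the drawer.

Emit:
carry_out(series="-0.3 -3 0 0 0; -0.3 -5 0 0 0; -0.3 -5 0 0 0; -0.3 -5 0 0 0; -0.3 -5 0 0 0; -0.1 -5 0 0 0; 0 -4 0 0 0; 0 -2 0 0 0")

```text
clock: 23.15
tcp_pos: [0.5593, -0.0484, 0.1998]
orientation: [-0.004, -3.139, 0.002]
contact_force: [-0.6, 0.5, -1.9]
grip_width: 0.0206
```

Emit:
carry_out(series="0 0 1 0 0; 0 0 2 0 0; 0 0 2.5 0 0; 0 0 2 0 0; 0 0 2 0 0; 0 0 1 0 0; 0 0 0 0 0; 0 0 0 0 0")

```text
clock: 24.15
tcp_pos: [0.5613, -0.0449, 0.0967]
orientation: [-0.002, 3.141, 0.0]
contact_force: [0.2, 0.1, -0.9]
grip_width: 0.0208
```

```bash
python3 -c "
from h import *
need(.562,-.045,.086,0)
S=grab('side')
c=S['color'][100:340,130:340];cv2.imwrite('pics/s12.png',cv2.resize(c,None,fx=2.5,fy=2.5,interpolation=cv2.INTER_CUBIC))
"
```

```text
{'clock': 24.15, 'joints': [-0.2443, 0.4845, 0.2739, 1.9602, -0.1923, 0.7209, 1.717], 'tcp_pos': [0.5613, -0.0449, 0.0967], 'orientation': [-0.0025, 3.1408, 0.0003], 'contact_force': [0.1816, 0.1276, -0.9161], 'grip_width': 0.0208}
shift cm [-0.07 -0.01  1.07] tool-y angle from +y (ccw) 0.0016 tilt [0.0008 0.0002]
yaw row total 0.0016
```

View pics/s12.png

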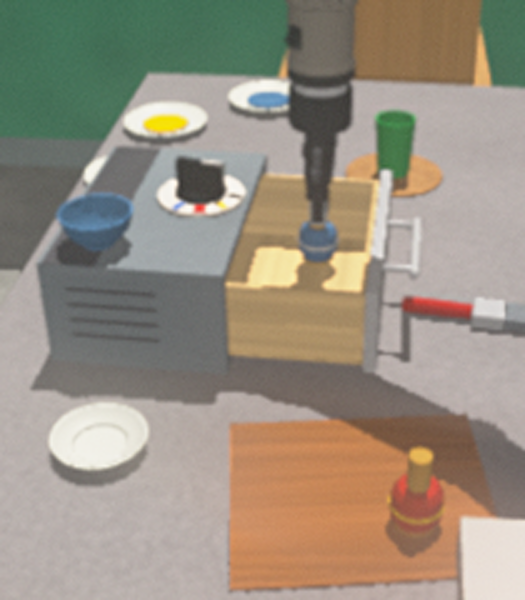

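The jar is inside the drawer just above the floor, so I lower it gently.

Emit:
carry_out(series="0 0 0.5 0 0; 0 0 0.3 0 0; 0 0 0.2 0 0; 0 0 0.1 0 0; 0 0 0 0 0")

```text
clock: 24.82
tcp_pos: [0.5609, -0.0453, 0.0852]
orientation: [0.002, -3.142, 0.0]
contact_force: [0.7, -0.3, -1.7]
grip_width: 0.0206
```

Emit:
carry_out(series="0 0 0.15 0 0; 0 0 0.1 0 0; 0 0 0 0 0")

```text
clock: 25.2
tcp_pos: [0.5631, -0.0451, 0.0847]
orientation: [-0.002, 3.137, 0.001]
contact_force: [-0.8, 1.8, 9.9]
grip_width: 0.021
```

Contact. Release and rise, then move over to the red jar.

Emit:
carry_out(series="0 0 -0.15 0 0.3; 0 0 0 0 0.45; 0 0 0 0 0.5; 0 0 -2 0 0.5; 0 0 -4 0 0.5; 0 0 -5 0 0.5; 0 0 0 0 0.5")

```text
clock: 26.08
tcp_pos: [0.5634, -0.0455, 0.198]
orientation: [-0.001, 3.134, 0.001]
contact_force: [0.4, -0.3, -0.3]
grip_width: 0.0426
```

Emit:
carry_out(series="1.5 5 0 0 0.5; 1.5 5.2 0 0 0.5; 1.5 5.2 0 0 0.5; 1.5 5.2 0 0 0.5; 1.5 5.2 0 0 0.5; 1.5 5.2 0 0 0.5; 0 0 0 0 0.5")

```text
clock: 26.95
tcp_pos: [0.4679, 0.2696, 0.1931]
orientation: [0.015, -3.14, -0.002]
contact_force: [-0.0, -0.7, 0.7]
grip_width: 0.0425
```

```bash
python3 -c "
from h import *
need(.4355,.366,.17,0)
S=grab('side');T=grab('top')
for m in spotter.trace(S,'jar0'):
    ys,xs=np.nonzero(m['pixels']);print(np.round(m['uv'],1),round(m['confidence'],2),xs.min(),xs.max(),ys.min(),ys.max())
c=S['color'][100:340,130:340];cv2.imwrite('pics/s13.png',cv2.resize(c,None,fx=2.5,fy=2.5,interpolation=cv2.INTER_CUBIC))
c=T['color'][85:245,120:400];cv2.imwrite('pics/t13.png',cv2.resize(c,None,fx=2.85,fy=2.85,interpolation=cv2.INTER_CUBIC))
"
```

```text
{'clock': 26.95, 'joints': [-0.7896, 0.3092, 0.1855, 1.9361, -0.0741, 0.9037, 1.0137], 'tcp_pos': [0.4679, 0.2696, 0.1931], 'orientation': [0.0153, -3.1395, -0.0016], 'contact_force': [-0.0068, -0.6519, 0.706], 'grip_width': 0.0425}
shift cm [3.14 9.67 2.33] tool-y angle from +y (ccw) 0.0098 tilt [-0.002  0.001]
yaw row total 0.0098
[294.7 299.7] 0.87 286 307 280 312
[257.2 200. ] 0.83 247 264 181 209
[273.6 358.7] 0.7 266 284 343 369
[215.3 213. ] 0.7 145 296 158 249
[360.5 301.8] 0.45 352 366 292 309
```

View pics/s13.png

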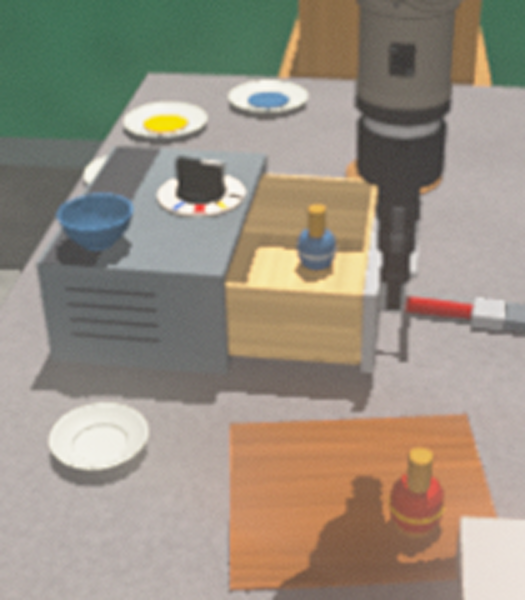

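View pics/t13.png

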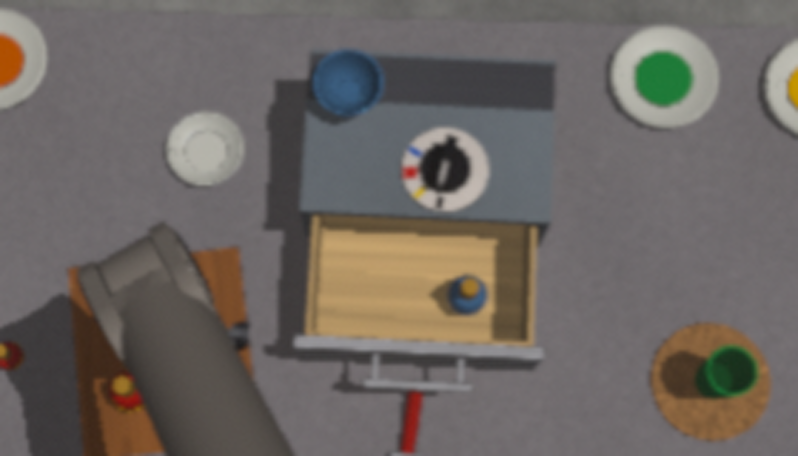

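The blue jar stands upright in the drawer (467,293) and the red jar is unmoved. Going above the red jar.

Emit:
carry_out(series="1.5 4.8 1 0.01 0.5; 1.6 4.9 1.3 0 0.5; 0 0 0 0 0.5; 0 0 0 0 0.5")

```text
clock: 27.6
tcp_pos: [0.4408, 0.3598, 0.1709]
orientation: [-0.017, -3.141, 0.002]
contact_force: [0.1, -0.4, -0.6]
grip_width: 0.0428
```

```bash
python3 -c "
from h import *
need(.4355,.366,.066,0)
S=grab('side')
c=S['color'][180:380,230:380];cv2.imwrite('pics/s14.png',cv2.resize(c,None,fx=3,fy=3,interpolation=cv2.INTER_CUBIC))
"
```

```text
{'clock': 27.6, 'joints': [-0.9175, 0.3814, 0.1547, 1.8877, -0.0732, 0.8791, 0.8329], 'tcp_pos': [0.4408, 0.3598, 0.1709], 'orientation': [-0.0174, -3.1414, 0.0024], 'contact_force': [0.0739, -0.3846, -0.6283], 'grip_width': 0.0428}
shift cm [ 0.54  0.63 10.49] tool-y angle from +y (ccw) -0.0111 tilt [-0.0001 -0.0015]
yaw row total -0.0111
```

View pics/s14.png

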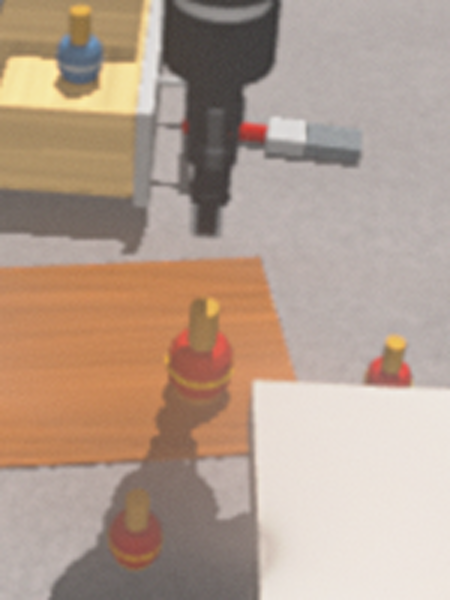

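Emit:
carry_out(series="0.5 0.6 3 -0.01 0.5; 0 0 3 0 0.5; 0 0 2.5 0 0.5; 0 0 1.4 0 0.5; 0 0 0.4 0 0.5; 0 0 0 0 0.5; 0 0 0 0 0.5")

```text
clock: 28.52
tcp_pos: [0.4356, 0.3682, 0.0692]
orientation: [-0.001, 3.14, 0.002]
contact_force: [0.4, 0.4, 0.6]
grip_width: 0.0425
```

Emit:
carry_out(series="0 0 0 0 0; 0 0 0 0 0; 0 0 0 0 0; 0 0 0 0 0")

```text
clock: 29.02
tcp_pos: [0.4353, 0.3682, 0.0688]
orientation: [-0.002, 3.141, 0.001]
contact_force: [-0.5, 0.7, 6.6]
grip_width: 0.0206
```

Emit:
carry_out(series="0 0 -0.5 0 0; 0 0 -2 0 0; 0 0 -4 0 0; 0 0 -4 0 0; 0 0 -3 0 0; 0 0 0 0 0")

```text
clock: 29.78
tcp_pos: [0.4359, 0.3686, 0.2055]
orientation: [-0.002, 3.139, 0.005]
contact_force: [0.4, 0.1, -1.9]
grip_width: 0.0206
```

```bash
python3 -c "
from h import *
need(.562,.065,.20,0)
S=grab('side')
c=S['color'][100:340,130:340];cv2.imwrite('pics/s15.png',cv2.resize(c,None,fx=2.5,fy=2.5,interpolation=cv2.INTER_CUBIC))
"
```

```text
{'clock': 29.775, 'joints': [-0.937, 0.3403, 0.1572, 1.8565, -0.0648, 0.9454, 0.8209], 'tcp_pos': [0.4359, 0.3686, 0.2055], 'orientation': [-0.0016, 3.1387, 0.0051], 'contact_force': [0.3543, 0.0849, -1.9335], 'grip_width': 0.0206}
shift cm [-12.58 -30.37   0.48] tool-y angle from +y (ccw) 0.001 tilt [0.0028 0.0032]
yaw row total 0.001
```

View pics/s15.png

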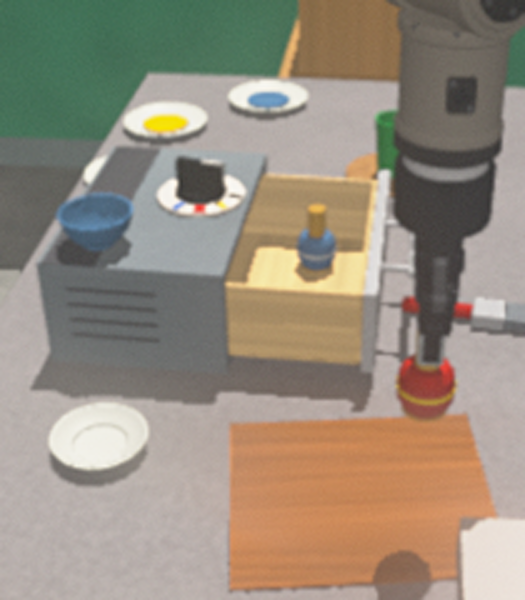

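The red jar is held upright at (425,385). I carry it to (0.562, 0.065).

Emit:
carry_out(series="-1.2 -3 0 0 0; -2.1 -5 0 0 0; -2.1 -5 0 0 0; -2.1 -5 0 0 0; -2.1 -5 0 0 0; -1.8 -4.4 0 0 0; -1.2 -3 0 0 0; 0 0 0 0 0")

```text
clock: 30.82
tcp_pos: [0.5609, 0.0602, 0.2015]
orientation: [-0.007, -3.139, 0.004]
contact_force: [-1.1, 0.5, -1.4]
grip_width: 0.0205
```

```bash
python3 -c "
from h import *
need(.562,.065,.097,0)"
```

```text
{'clock': 30.825, 'joints': [-0.4493, 0.3433, 0.2885, 1.8776, -0.1166, 0.9401, 1.4589], 'tcp_pos': [0.5609, 0.0602, 0.2015], 'orientation': [-0.0069, -3.1389, 0.0037], 'contact_force': [-1.0538, 0.4501, -1.3698], 'grip_width': 0.0205}
shift cm [-0.14  0.51 10.45] tool-y angle from +y (ccw) -0.0044 tilt [-0.0027 -0.0023]
yaw row total -0.0044
```

Emit:
carry_out(series="0 0.3 1 0 0; 0 0 2 0 0; 0 0 2.5 0 0; 0 0 2 0 0; 0 0 2 0 0; 0 0 1 0 0; 0 0 0 0 0; 0 0 0 0 0")

```text
clock: 31.82
tcp_pos: [0.5616, 0.0674, 0.0987]
orientation: [-0.003, 3.141, 0.0]
contact_force: [0.6, -0.3, -1.8]
grip_width: 0.0207
```

Emit:
carry_out(series="0 0 0.4 0 0; 0 0 0.2 0 0; 0 0 0.1 0 0; 0 0 0 0 0")

```text
clock: 32.33
tcp_pos: [0.5613, 0.0669, 0.0913]
orientation: [0.002, -3.142, -0.0]
contact_force: [0.1, -0.1, -1.3]
grip_width: 0.0209
```

Emit:
carry_out(series="0 0 0.2 0 0; 0 0 0.15 0 0; 0 0 0.1 0 0; 0 0 0 0 0")

```text
clock: 32.83
tcp_pos: [0.5614, 0.067, 0.0869]
orientation: [-0.002, 3.141, 0.0]
contact_force: [-0.2, 0.9, 0.7]
grip_width: 0.0205
```

Contact is beginning (the wrist was carrying about -1.5 N and now reads +0.7). I release.

Emit:
carry_out(series="0 0 0.05 0 0; 0 0 0 0 0.3; 0 0 0 0 0.45; 0 0 0 0 0.5; 0 0 -2 0 0.5; 0 0 -4 0 0.5; 0 0 -5 0 0.5; 0 0 0 0 0")

```text
clock: 33.83
tcp_pos: [0.564, 0.0672, 0.2002]
orientation: [-0.001, 3.134, 0.003]
contact_force: [0.3, 0.6, 0.1]
grip_width: 0.0258
```

Emit:
carry_out(series="5 -1.5 0 0 0; 5 -1.5 0 0 0; 4 -1.5 0 0 0; 1.5 -1 0 0 0; 0 0 0 0 0")

```text
clock: 34.45
tcp_pos: [0.4062, 0.0114, 0.1962]
orientation: [-0.0, 3.141, 0.0]
contact_force: [1.2, -0.4, 0.5]
grip_width: -0.0002
```

```bash
python3 -c "
from h import *
need(.405,.0,.12,0)
S=grab('side');T=grab('top')
c=S['color'][100:340,130:380];cv2.imwrite('pics/s16.png',cv2.resize(c,None,fx=2.5,fy=2.5,interpolation=cv2.INTER_CUBIC))
c=T['color'][85:245,120:400];cv2.imwrite('pics/t16.png',cv2.resize(c,None,fx=2.85,fy=2.85,interpolation=cv2.INTER_CUBIC))
"
```

```text
{'clock': 34.45, 'joints': [-0.4722, 0.0759, 0.308, 2.2222, -0.031, 0.8471, 1.4266], 'tcp_pos': [0.4062, 0.0114, 0.1962], 'orientation': [-0.0005, 3.1414, 0.0005], 'contact_force': [1.2344, -0.4264, 0.492], 'grip_width': -0.0002}
shift cm [ 0.12 -1.14  7.62] tool-y angle from +y (ccw) 0.0003 tilt [0.0002 0.0003]
yaw row total 0.0003
```

View pics/s16.png

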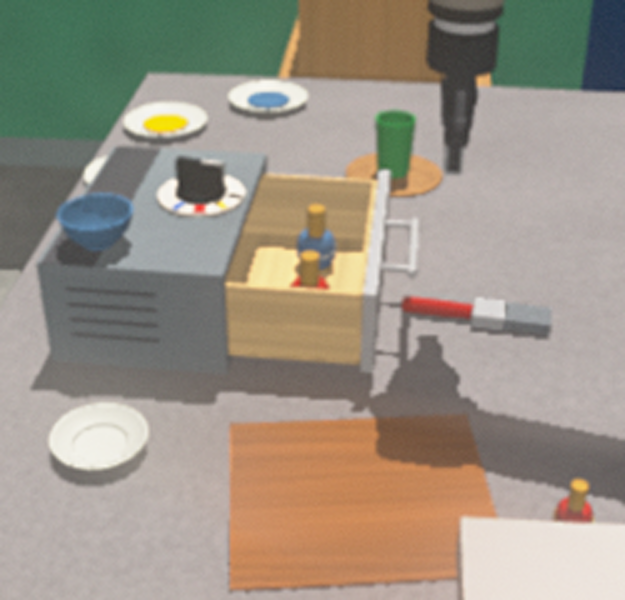

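View pics/t16.png

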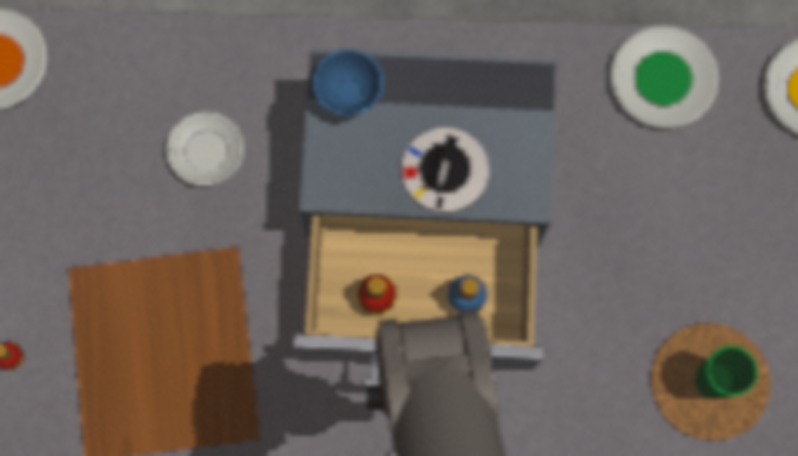

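Both jars stand upright in the drawer (377,292) and (467,293) and the board is empty. Lowering the closed fingers in front of the handle.

Emit:
carry_out(series="0.2 0 3 0 0; 0 0 3 0 0; 0 0 3 0 0; 0 0 2 0 0; 0 0 0 0 0; 0 0 0 0 0")

```text
clock: 35.3
tcp_pos: [0.4056, 0.0121, 0.0867]
orientation: [-0.002, 3.141, -0.0]
contact_force: [-0.4, 0.6, 0.7]
grip_width: -0.0003
```

```bash
python3 -c "
from h import *
need(.573,.009,.085,0)
S=grab('side')
c=S['color'][100:340,180:430];cv2.imwrite('pics/s17.png',cv2.resize(c,None,fx=2.5,fy=2.5,interpolation=cv2.INTER_CUBIC))
"
```

```text
{'clock': 35.3, 'joints': [-0.4232, 0.2899, 0.2757, 2.3177, -0.1495, 0.5484, 1.5417], 'tcp_pos': [0.4056, 0.0121, 0.0867], 'orientation': [-0.0024, 3.1407, -0.0], 'contact_force': [-0.411, 0.5695, 0.7343], 'grip_width': -0.0003}
shift cm [-16.74  -0.33   0.18] tool-y angle from +y (ccw) 0.0015 tilt [ 0.0009 -0.    ]
yaw row total 0.0015
```

View pics/s17.png

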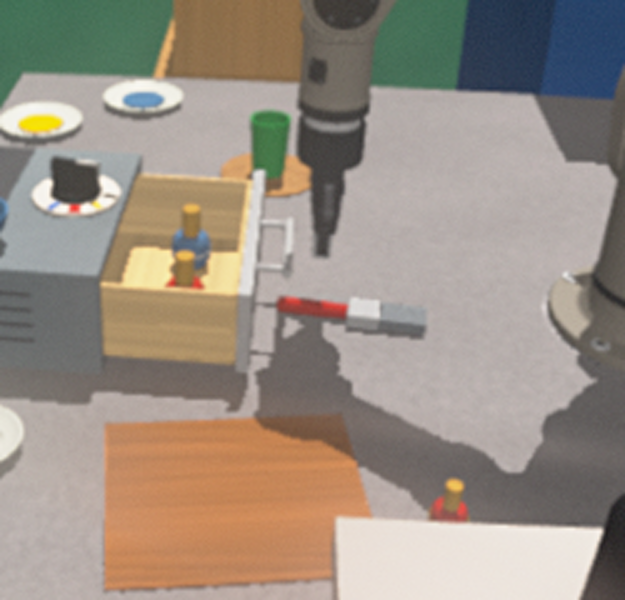

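Fingertip (322,250) is just in front of the bar (290,250). Pushing slowly so the jars don't slide.

Emit:
carry_out(series="-1 -0.2 0 0 0; -1 0 0 0 0; -1 0 0 0 0; -1.2 0 0 0 0; -1.2 0 0 0 0; -1.2 0 0 0 0; -1.2 0 0 0 0; -1.2 0 0 0 0")

```text
clock: 36.35
tcp_pos: [0.4951, 0.0098, 0.0862]
orientation: [0.002, -3.141, 0.0]
contact_force: [-1.2, -1.5, -0.3]
grip_width: 0.0
```

Emit:
carry_out(series="-1.2 0 0 0 0; -1.2 0 0 0 0; -1.2 0 0 0 0; -1 0 0 0 0; -1 0 0 0 0; -0.7 0 0 0 0; -0.5 0 0 0 0; 0 0 0 0 0")

```text
clock: 37.35
tcp_pos: [0.563, 0.0102, 0.0864]
orientation: [-0.002, 3.141, 0.0]
contact_force: [0.1, -0.1, 0.5]
grip_width: 0.0002
```

Emit:
carry_out(series="-0.5 0 0 0 0; -0.4 0 0 0 0; -0.3 0 0 0 0; 0 0 0 0 0")

```text
clock: 37.85
tcp_pos: [0.5749, 0.01, 0.0864]
orientation: [-0.002, 3.141, 0.0]
contact_force: [-0.3, 0.7, 0.1]
grip_width: 0.0001
```

```bash
python3 -c "
from h import *
st()
S=grab('side')
c=S['color'][130:270,130:280];cv2.imwrite('pics/s18.png',cv2.resize(c,None,fx=4,fy=4,interpolation=cv2.INTER_CUBIC))
"
```

```text
{'clock': 37.85, 'joints': [-0.3297, 0.5156, 0.2647, 1.9368, -0.1984, 0.7133, 1.6247], 'tcp_pos': [0.5749, 0.01, 0.0864], 'orientation': [-0.0019, 3.1408, 0.0001], 'contact_force': [-0.2566, 0.7152, 0.0668], 'grip_width': 0.0001}
```

View pics/s18.png

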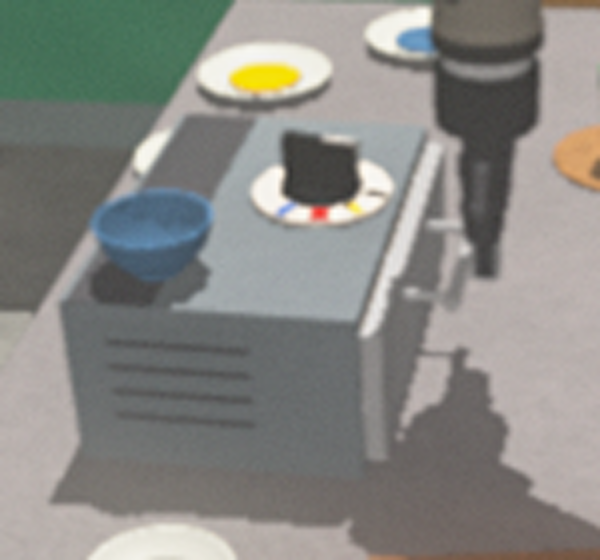

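It is almost shut, with no end-stop force yet. I continue in small steps until the force rises.

Emit:
carry_out(series="-0.2 0 0 0 0; -0.2 0 0 0 0; 0 0 0 0 0")

```text
clock: 38.28
tcp_pos: [0.5756, 0.0099, 0.0857]
orientation: [0.002, -3.136, -0.0]
contact_force: [-8.2, 0.1, 5.2]
grip_width: 0.0002
```

Emit:
carry_out(series="-0.2 0 0 0 0; -0.1 0 0 0 0; 0 0 0 0 0")

```text
clock: 38.65
tcp_pos: [0.5757, 0.0098, 0.0852]
orientation: [0.002, -3.13, -0.0]
contact_force: [-15.2, -0.1, 10.1]
grip_width: -0.0002
```

A hard stop at x=0.5757 with 15 N means the drawer is shut. I back off, rise and move aside to look.

Emit:
carry_out(series="1 0 0 0 0; 1.5 0 0 0 0; 1 0 -2 0 0; 0 0 -4 0 0.4; 0 0 -5 0 0.4; 0 -3 -5 0 0.4; 0 -5 0 0 0.4; 0 -5 0 0 0.4")

```text
clock: 39.65
tcp_pos: [0.5467, -0.121, 0.2474]
orientation: [-0.004, 3.139, 0.0]
contact_force: [-0.5, 0.2, -0.5]
grip_width: 0.0339
```

```bash
cat > k.py <<'E'
from h import *
import sys
o=st()
S=grab('side');T=grab('top')
tag=sys.argv[1]
a,b=(125,105),(140,145)
c=T['color'][100:200,210:330];cv2.imwrite(f'pics/t{tag}.png',cv2.resize(c,None,fx=6,fy=6,interpolation=cv2.INTER_CUBIC))
c=S['color'][140:260,140:280];cv2.imwrite(f'pics/s{tag}.png',cv2.resize(c,None,fx=5,fy=5,interpolation=cv2.INTER_CUBIC))
for n,f in(('T',T),('S',S)):
  for q,z in[('knob_grip',.169),('pointer',.178),('red_mark',.136),('oven_drawer0_handle',.092)]:
    for m in spotter.mark_of(f,q)[:1]: print(n,q,round(m['confidence'],2),np.round(m['uv'],1),np.round(atz(f,m['uv'],z),4))
E
python3 k.py 19
```

```text
{'clock': 39.65, 'joints': [-0.2114, 0.2877, 0.3907, 1.8488, -0.1276, 1.0264, 1.8041], 'tcp_pos': [0.5467, -0.121, 0.2474], 'orientation': [-0.0039, 3.1386, 0.0005], 'contact_force': [-0.4967, 0.1985, -0.5035], 'grip_width': 0.0339}
T knob_grip 0.71 [278.4 143.5] [ 0.6906 -0.0165  0.169 ]
T pointer 0.8 [273.3 146.7] [6.764e-01 6.000e-04 1.780e-01]
T red_mark 0.92 [261.6 145.9] [0.6903 0.039  0.136 ]
T oven_drawer0_handle 0.76 [271.  175.6] [0.5974 0.0034 0.092 ]
S knob_grip 0.86 [212.7 165.8] [ 0.6931 -0.0215  0.169 ]
S pointer 0.62 [217.8 160.3] [ 0.6809 -0.0419  0.178 ]
S red_mark 0.6 [213.  187.1] [0.6809 0.0488 0.136 ]
S oven_drawer0_handle 0.63 [244.2 195.3] [0.5958 0.011  0.092 ]
```

View pics/t19.png

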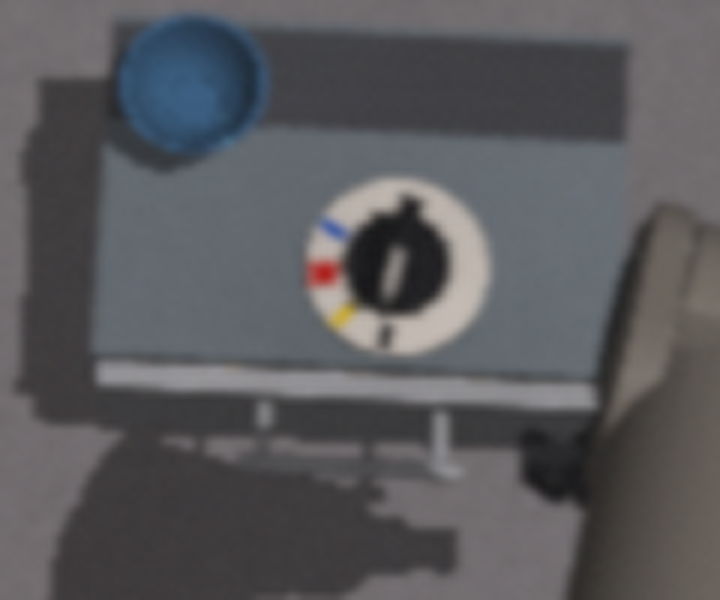

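View pics/s19.png

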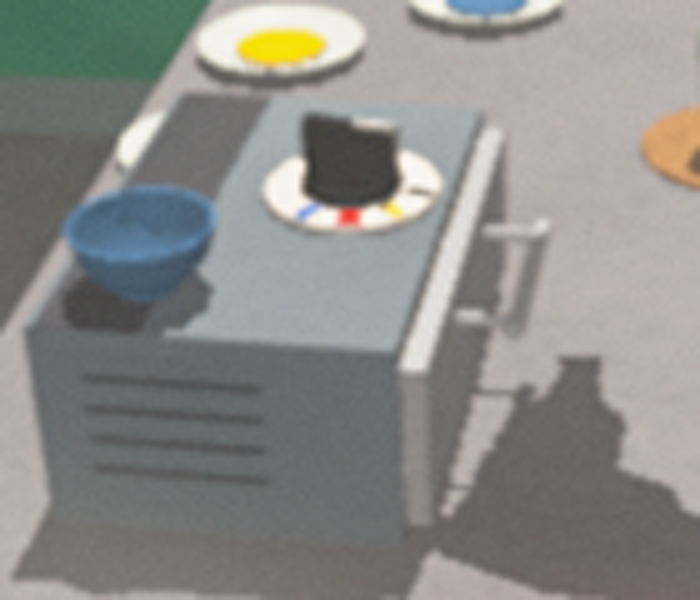

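```bash
python3 - <<'E'
from h import *
S=grab('side');T=grab('top')
g=lambda u,v:(210-.5+(u+.5)/6,100-.5+(v+.5)/6)
s=lambda u,v:(140-.5+(u+.5)/5,140-.5+(v+.5)/5)
P={}
for n,uv,z in[('dial',(398,267),.136),('black',(386,335),.136),('yellow',(343,317),.136),('red',(323,273),.136),('blue',(334,229),.136),('pin',(402,248),.178),('pout',(388,297),.178)]:
    P[n]=atz(T,g(*uv),z);print(n,np.round(P[n],4))
A=lambda d:np.arctan2(d[1],-d[0])
for n in['black','yellow','red','blue']: print(n,A(P[n]-P['dial']))
print('ptr line',A(P['pout']-P['pin']))
Q={}
for n,uv,z in[('dial',(353,192),.136),('black',(420,192),.136),('red',(349,217),.136),('yellow',(393,210),.136),('blue',(308,212),.136),('p1',(352,123),.178),('p2',(397,129),.178),('bk',(308,115),.178),('bl',(305,115),.178)]:
    Q[n]=atz(S,s(*uv),z);print('S',n,np.round(Q[n],4))
for n in['black','yellow','red','blue']: print(n,A(Q[n]-Q['dial']))
E
```

```text
dial [ 0.6981 -0.0097  0.136 ]
black [ 0.658  -0.0036  0.136 ]
yellow [0.6678 0.0209 0.136 ]
red [0.6934 0.0329 0.136 ]
blue [0.7196 0.0272 0.136 ]
pin [ 0.6966 -0.0099  0.178 ]
pout [ 0.6683 -0.0027  0.178 ]
black 0.14943535974753994
yellow 0.7907044415534447
red 1.4602811330887193
blue 2.098130097113547
ptr line 0.24908971058690246
S dial [ 0.6993 -0.0057  0.136 ]
S black [ 0.6595 -0.0096  0.136 ]
S red [0.6958 0.0255 0.136 ]
S yellow [0.6717 0.0144 0.136 ]
S blue [0.7209 0.0217 0.136 ]
S p1 [ 0.6992 -0.0131  0.178 ]
S p2 [ 0.6714 -0.0077  0.178 ]
S bk [ 0.7273 -0.0214  0.178 ]
S bl [ 0.7291 -0.0212  0.178 ]
black -0.09811913193875037
yellow 0.6297231210579534
red 1.4592279163027708
blue 2.238207001937137
```

The drawer front is now flush with no wood showing. The dial marks fit an offset of 0.15 rad, so the pointer is at about 0.08 (black) and red lies at 1.45 rad from world -x. The knob axis is at about (0.6985, -0.008). Approaching it.

Emit:
carry_out(series="-3 2.2 0 0 0.45; -4 3 0 0 0.45; -4 3 0 0 0.45; -4.2 3.1 0 0 0.45; 0 0 1 0.11 0.45; 0 0 1 0.12 0.45; 0 0 0 0 0.45; 0 0 0 0 0.45")

```text
clock: 41.25
tcp_pos: [0.6985, -0.0067, 0.2267]
orientation: [0.355, 3.121, 0.0]
contact_force: [-0.2, -0.1, 0.5]
grip_width: 0.0382
```

```bash
python3 k.py 20; python3 -c "
from h import *
need(.6985,-.008,.16,-.23)"
```

```text
{'clock': 41.25, 'joints': [-0.342, 0.5499, 0.393, 1.5254, -0.2253, 1.1108, 1.4434], 'tcp_pos': [0.6985, -0.0067, 0.2267], 'orientation': [0.3548, 3.1211, 0.0002], 'contact_force': [-0.1538, -0.0598, 0.5341], 'grip_width': 0.0382}
S knob_grip 0.58 [210.  166.7] [ 0.7    -0.0147  0.169 ]
S pointer 0.64 [218.1 163.3] [ 0.6765 -0.0214  0.178 ]
S oven_drawer0_handle 0.66 [243.3 196. ] [0.598  0.0153 0.092 ]
{'clock': 41.75, 'joints': [-0.3419, 0.5501, 0.3933, 1.5258, -0.2256, 1.1106, 1.4417], 'tcp_pos': [0.6984, -0.0069, 0.2264], 'orientation': [0.3585, 3.121, 0.0002], 'contact_force': [-0.0173, -0.1057, -0.0711], 'grip_width': 0.0383}
shift cm [-0.04 -0.11  6.64] tool-y angle from +y (ccw) -0.2287 tilt [0.0001 0.0001]
yaw row total 0.0013
```

View pics/s20.png

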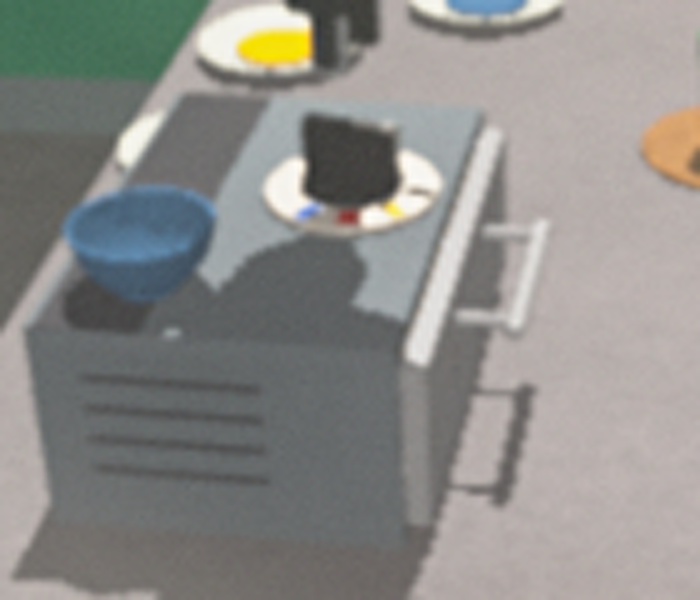

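The fingers at (345,50) are above the knob (350,160). Descending.

Emit:
carry_out(series="0 -0.1 2 0 0.45; 0 0 2 0 0.45; 0 0 1.5 0 0.45; 0 0 0.9 0 0.45; 0 0 0 0 0.45; 0 0 0 0 0.45")

```text
clock: 42.5
tcp_pos: [0.6987, -0.0079, 0.1629]
orientation: [0.359, 3.12, 0.0]
contact_force: [-0.1, -0.4, -0.0]
grip_width: 0.0382
```

```bash
python3 k.py 21
```

```text
{'clock': 42.5, 'joints': [-0.3271, 0.6095, 0.3722, 1.5811, -0.2505, 0.9973, 1.4623], 'tcp_pos': [0.6987, -0.0079, 0.1629], 'orientation': [0.3586, 3.12, 0.0002], 'contact_force': [-0.135, -0.3648, -0.0114], 'grip_width': 0.0382}
S knob_grip 0.75 [209.1 166.3] [ 0.7031 -0.0171  0.169 ]
S red_mark 0.82 [210.4 186. ] [0.6895 0.0431 0.136 ]
S oven_drawer0_handle 0.6 [242.2 195.6] [0.6015 0.0133 0.092 ]
```

View pics/s21.png

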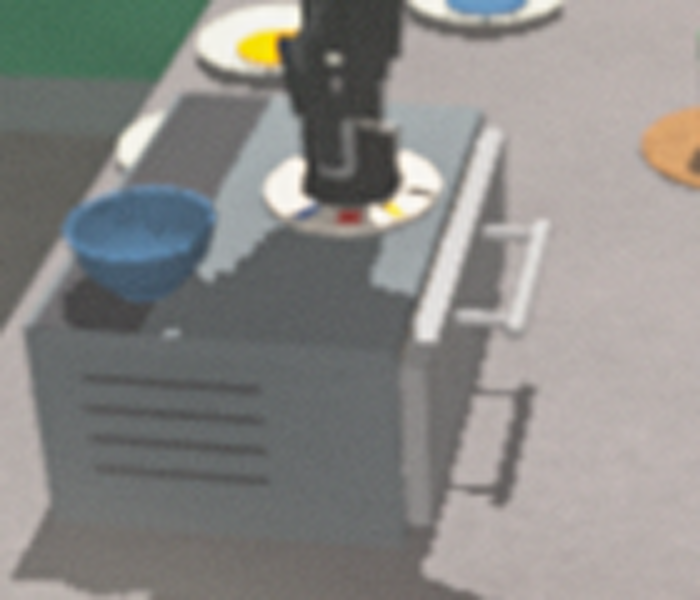

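The near finger is beside the bar. Closing.

Emit:
carry_out(series="0 0 0 0 0; 0 0 0 0 0; 0 0 0 0 0; 0 0 0 0 0", grip_force=35)

```text
clock: 43.5
tcp_pos: [0.6978, -0.0096, 0.1626]
orientation: [-0.36, -3.12, 0.003]
contact_force: [-3.1, -5.2, 5.2]
grip_width: 0.0134
```

```bash
python3 -c "
from h import *
o=st();print(o['moment'])
need(.6985,-.008,.16,-1.45)"
```

```text
{'clock': 43.5, 'joints': [-0.3265, 0.6095, 0.3735, 1.5822, -0.2492, 0.998, 1.4624], 'tcp_pos': [0.6978, -0.0096, 0.1626], 'orientation': [-0.3604, -3.1204, 0.0027], 'contact_force': [-3.1189, -5.207, 5.2151], 'grip_width': 0.0134}
[-0.85265659  0.72548175  0.06729334]
{'clock': 43.5, 'joints': [-0.3265, 0.6095, 0.3735, 1.5822, -0.2492, 0.998, 1.4624], 'tcp_pos': [0.6978, -0.0096, 0.1626], 'orientation': [-0.3604, -3.1204, 0.0027], 'contact_force': [-3.1189, -5.207, 5.2151], 'grip_width': 0.0134}
shift cm [-0.03  0.17  0.26] tool-y angle from +y (ccw) -0.23 tilt [-0.0006 -0.0016]
yaw row total 1.22
```

Grip on the bar is 13.4 mm. I relieve the side load with a small shift, then turn 1.22 rad clockwise.

Emit:
carry_out(series="0 -0.2 0 0 0; 0 0 0 0.12 0; 0 0 0 0.16 0; 0 0 0 0.16 0; 0 0 0 0.16 0; 0 0 0 0.16 0; 0 0 0 0.16 0; 0 0 0 0.16 0")

```text
clock: 44.5
tcp_pos: [0.6994, -0.008, 0.1626]
orientation: [1.915, 2.488, 0.005]
contact_force: [3.9, 1.2, -1.2]
grip_width: 0.0133
```

Emit:
carry_out(series="0 0 0 0.14 0; 0 0 0 0 0; 0 0 0 0 0")

```text
clock: 44.88
tcp_pos: [0.6997, -0.008, 0.1626]
orientation: [2.074, 2.356, 0.006]
contact_force: [5.0, 2.1, -0.8]
grip_width: 0.0134
```

```bash
python3 -c "
from h import *
need(.6985,-.01,.16,-1.45)"; python3 k.py 22
```

```text
{'clock': 44.875, 'joints': [-0.5134, 0.677, 0.6746, 1.595, -0.4743, 1.0345, 0.426], 'tcp_pos': [0.6997, -0.008, 0.1626], 'orientation': [2.0745, 2.3564, 0.0056], 'contact_force': [5.0458, 2.0557, -0.7508], 'grip_width': 0.0134}
shift cm [-0.19 -0.14  0.26] tool-y angle from +y (ccw) -1.4437 tilt [0.004  0.0013]
yaw row total 0.0063
{'clock': 44.875, 'joints': [-0.5134, 0.677, 0.6746, 1.595, -0.4743, 1.0345, 0.426], 'tcp_pos': [0.6997, -0.008, 0.1626], 'orientation': [2.0745, 2.3564, 0.0056], 'contact_force': [5.0458, 2.0557, -0.7508], 'grip_width': 0.0134}
T oven_drawer0_handle 0.72 [268.  177.7] [0.5897 0.0136 0.092 ]
S knob_grip 0.79 [211.4 167.6] [ 0.6947 -0.0091  0.169 ]
S pointer 0.63 [210.4 166.1] [ 6.957e-01 -6.000e-04  1.780e-01]
S red_mark 0.8 [211.9 182.3] [0.6893 0.0205 0.136 ]
S oven_drawer0_handle 0.79 [243.8 194.2] [0.5977 0.0046 0.092 ]
```

View pics/s22.png

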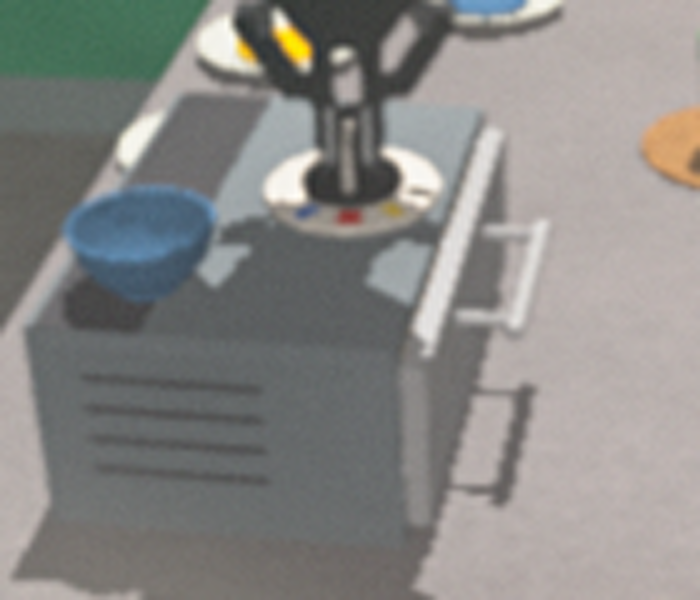

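The white pointer (348,160) now faces the red mark (350,216). I release, rise straight up and move clear of the oven.

Emit:
carry_out(series="0 -0.1 0 0 0; 0 0 0 0 0.35; 0 0 0 0 0.45; 0 0 0 0 0.45; 0 0 -2 0 0.45; 0 0 -4 0 0.45; 0 0 -4 0 0.45; 0 0 -2 0 0.45")

```text
clock: 46.38
tcp_pos: [0.6977, -0.0106, 0.2861]
orientation: [2.08, 2.35, 0.005]
contact_force: [0.6, -0.9, 0.2]
grip_width: 0.0383
```

Emit:
carry_out(series="-3 -3 0 0 0.45; -4 -4 0 0 0.45; -4 -4 0 0 0.45; -4 -3 0 0 0.45; -4 0 0 0 0.45; -3 0 0 0 0.45; 0 0 0 0 0.45; 0 0 0 0 0.45")

```text
clock: 47.38
tcp_pos: [0.5845, -0.2445, 0.282]
orientation: [-2.081, -2.352, -0.0]
contact_force: [0.1, -0.3, 0.0]
grip_width: 0.0384
```

```bash
python3 k.py 23; python3 -c "
from h import *
T=grab('top','t24');S=grab('side','s24')
for f,n in((T,'T'),(S,'S')):
  for q,z in[('tumbler',.004),('mat',.0)]:
    for m in spotter.mark_of(f,q)[:1]: print(n,q,round(m['confidence'],2),np.round(atz(f,m['uv'],z),4))
"
```

```text
{'clock': 47.375, 'joints': [-0.2647, 0.4639, 0.7957, 1.6493, -0.3535, 1.1796, 0.7378], 'tcp_pos': [0.5845, -0.2445, 0.282], 'orientation': [-2.0807, -2.3525, -0.0003], 'contact_force': [0.0638, -0.318, 0.034], 'grip_width': 0.0384}
T knob_grip 0.52 [276.2 144.6] [ 0.6865 -0.0092  0.169 ]
T pointer 0.53 [269.8 140.2] [0.6985 0.0127 0.178 ]
T red_mark 0.6 [267.2 143.5] [0.6993 0.0201 0.136 ]
T oven_drawer0_handle 0.61 [269.  176.3] [0.5948 0.0103 0.092 ]
S knob_grip 0.63 [211.  165.3] [ 0.6987 -0.0243  0.169 ]
S pointer 0.64 [206.8 165.6] [ 0.7068 -0.0029  0.178 ]
S red_mark 0.89 [208.8 182.2] [0.6984 0.0208 0.136 ]
S oven_drawer0_handle 0.57 [241.8 194.7] [0.6033 0.0081 0.092 ]
T tumbler 0.69 [ 0.4772 -0.3514  0.004 ]
T mat 0.85 [ 0.4708 -0.3487  0.    ]
S tumbler 0.87 [ 0.4715 -0.3876  0.004 ]
S mat 0.67 [ 0.4852 -0.352   0.    ]
```

View pics/t23.png

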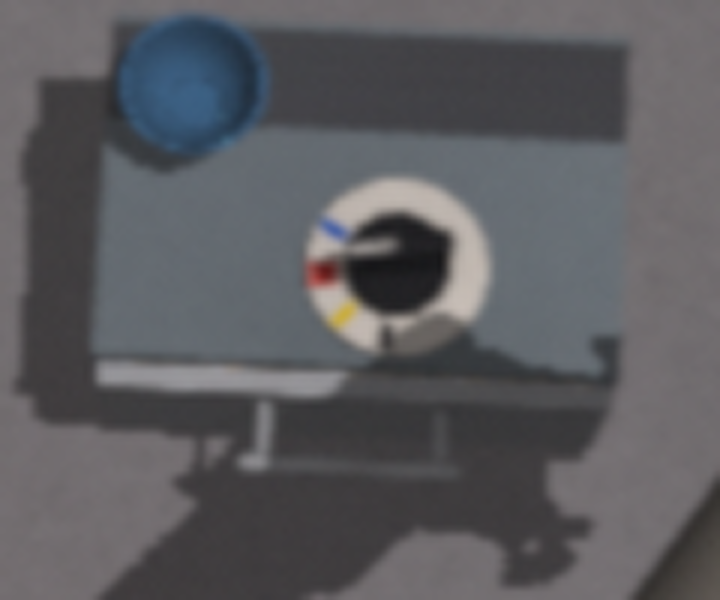

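View pics/s23.png

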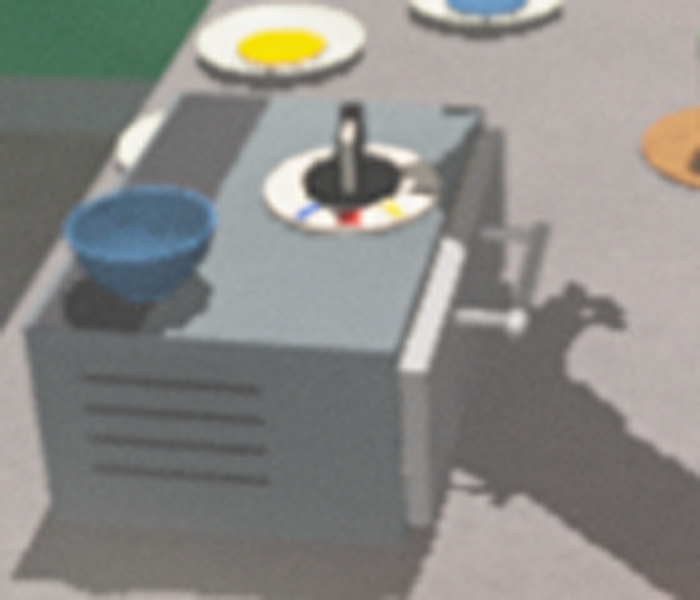

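View pics/t24.png

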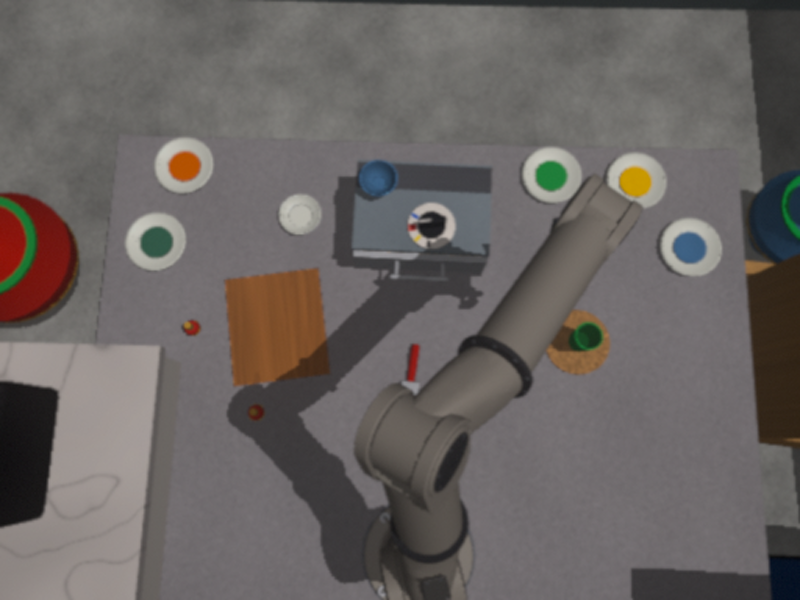

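View pics/s24.png

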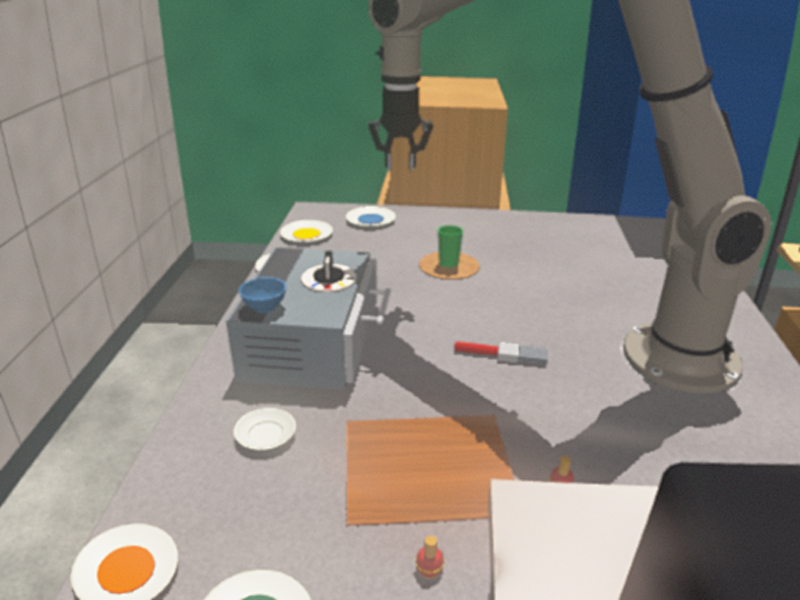

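Final views: the pointer lies along the red mark, the drawer front is flush, the tumbler is upright on the mat, the board is empty, and the bowl, dish and brush are unmoved. Handing in.

```bash
python3 -c "
from h import *
print(r.hand_in())"
```

```text
the job is handed in; nothing more can be done
None
```

The job is done and handed in at about 48 s of the 210 s limit. The hand-in reports no verdict.

- **Tumbler:** I moved it upright onto the cork mat. It was released about 3 mm from the measured centre, and it still stood upright in the last pictures.
- **Jars:** Only two were on the board, jar1 (blue) and jar0 (the large red one). I pulled the drawer open and set both upright on its floor. Both views showed them standing before I shut it. I left the two small red look-alikes, which were off the board, alone.
- **Drawer:** I pushed it until it stopped hard, with about 15 N at the wrist. Afterwards the front was flush with no wood showing. I could not see the jars once it was shut.
- **Knob:** Only then did I turn it about 1.2 rad clockwise. After I let go, both views show the pointer along the red mark. By pixels it reads about 1.25 rad against the 1.30 wanted, which is within my reading error.
- **Bowl, dish and brush:** They looked unmoved in the last pictures.

**Where readings disagreed:** The networks' marks differed between the two cameras by 1–3 cm for the handle, pointer and knob. The final side-view mark put the tumbler about 3.5 cm from the mat centre in y. I relied instead on my own pixel measurements, the contact forces and the arm's measured position.

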